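# Weigh the garlic and put it away in the keeper

### The job

Weigh the garlic and put it away: set the empty wooden bowl squarely on the pan of the kitchen scale, let go of it, and only then press the tare button, while the bowl is still empty (never with garlic in it). Put every garlic bulb on the counter into the bowl on the scale and let go, then set the bowl with all the garlic in it down flat in the middle of the plywood keeper box and shut the lid fully. Leave the shaker, the little dish, the salt pot and the oil bottle where they are.

Things in the scene. Friction and masses are not known exactly. Their poses are not given: they have to be found in the camera images.
- bowl: turned wooden bowl, open at the top, mass about 170 g: outer diameter 126 mm at the rim, 92 mm at the foot, 55 mm tall, wall 8 mm thick and nearly upright over its upper 39 mm (outer radius 60.5 mm at 16 mm up, 63 mm at the rim), floor 8 mm thick; it can be pinched across the wall at the rim. Origin at the centre of the underside, z up
- garlic1: garlic bulb, cream-white, 40 g: round body 39 mm across (widest 14 mm up), 36 mm tall, with a straight dry stalk 12 mm across on top, total height 62 mm; it starts standing on its flat foot (24 mm across). Origin at the centre of the foot, z along the stalk. All bulbs are alike; two to four of the four are present
- garlic2: garlic bulb, cream-white, 40 g: round body 39 mm across (widest 14 mm up), 36 mm tall, with a straight dry stalk 12 mm across on top, total height 62 mm; it starts standing on its flat foot (24 mm across). Origin at the centre of the foot, z along the stalk. All bulbs are alike; two to four of the four are present
- garlic3: garlic bulb, cream-white, 40 g: round body 39 mm across (widest 14 mm up), 36 mm tall, with a straight dry stalk 12 mm across on top, total height 62 mm; it starts standing on its flat foot (24 mm across). Origin at the centre of the foot, z along the stalk. All bulbs are alike; two to four of the four are present
- garlic4: garlic bulb, cream-white, 40 g: round body 39 mm across (widest 14 mm up), 36 mm tall, with a straight dry stalk 12 mm across on top, total height 62 mm; it starts standing on its flat foot (24 mm across). Origin at the centre of the foot, z along the stalk. All bulbs are alike; two to four of the four are present
- scale: white kitchen scale, fixed, 235 mm (x) by 180 mm (y), body 26 mm high; origin at the centre of the underside, z up, its x axis points from the control strip to the pan. The strip (its -x end, nearer the robot) carries a dark display and the tare button; the bare steel pan, 170 mm square, top 35 mm above the counter, is at its +x end
- pan (a point): centre of the top face of the scale's pan, 28 mm in x from the scale's origin; same axes as the scale
- tare (a joint): tare push button, black, 24 mm across in a grey collar 40 mm across: 0 at rest, 0.006 m fully down; sprung, 1.2 N starts it and 4 N holds it fully down
- tare_top (a point): centre of the top of the tare button's cap, 48 mm above the counter at rest; press straight down
- case: keeper: plywood clamshell box, fixed, 210 mm square outside, base tray 65 mm high with 6 mm walls and floor (inside 198 mm square); origin at the centre of the underside, x from the front (tab side, towards the robot) to the hinge, z up
- lid (a joint): the keeper's lid, a shallow tray 210 mm square and 35 mm deep outside (6 mm walls) turned over on the base, 250 g: 0 closed, grows as the front edge is raised, 1.57 upright, 1.75 the stop; the hinge is stiff and stays where it is left (about 3 N at the tab moves it)
- lid_tab (a point): point in the lid's wooden tab, which sticks out 36 mm from the middle of the lid's front edge, 30 mm wide (along y), 14 mm thick; the point is 230 mm from the hinge line, on the tab's mid-plane, 20 mm out from the lid. x along the tab towards the hinge, z out of the lid's top
- lid_hinge (a point): middle of the lid's hinge line, on the rear (+x) top edge of the base, 65 mm above the counter; y along the hinge. From here the tab point lies 230 mm along -x and 16 mm along z of the lid when closed
- shaker: bystander: small white shaker with black cap, 36 mm across, 78 mm tall; origin under its centre
- pinch_bowl: bystander: little dark wood dish, 44 mm across, 22 mm tall; origin under its centre
- salt: bystander: white salt pot with a cork lid, 50 mm across, 62 mm tall; origin under its centre
- oil: bystander: green oil bottle, 60 mm across, 210 mm tall; origin under its centre
There are look-alikes about, which are no part of the job. What is shaped like the bowl but purple is not meant.

How it is judged:
By the outcome, as a careful person would: the job done as asked, in the order asked, and still so for the second after the job is handed in, with the robot touching nothing.
Of garlic1, garlic2, garlic3, garlic4 only 2 to 4 are there at a start; the rules pass over those that are not, and their reading is None.
At some moment in a run one of garlic1, garlic2, garlic3, garlic4 may be knocked a few centimetres aside while the robot is not near it.
Once in a run the grip may slacken for a moment while it holds something.
It also fails if it takes over 210 s, if anything falls off the work surface, if the arm or the gripper's body presses on something with over 40 N, if the wrist force passes 120 N, or if a joint passes its speed limit or range.

### The arm

A 6-joint arm with a two-finger parallel gripper is mounted at the origin on the work surface. World frame = base frame: x ahead of the robot, y to its left, z up, the work surface at z = 0. Lengths are in mm, angles in rad, forces in N, time in s.
With the tool pointing down it reaches from about 350 to 975 mm from the base axis. Payload 7.1 kg.
Tool frame: the origin (TCP) lies at the very end of the fingers, on their centre line; the grasp point (between the pads) lies 19 mm behind it; x points along the fingers, y is the direction in which the jaws open and shut, and the axes are right-handed (so a half turn about x gives the same grasp; the last joint's range is limited). The gripper opens to 88 mm and grips with 3 to 60 N. Pads are 20 mm wide; open, the fingers measure 115 mm over their backs; the gripper's body (75 mm by 178 mm) begins 61 mm behind the grasp point.
Start: joints at [1.163, 0.423, 1.63, -0, 1.089, -0.019], TCP at [236.892, 578.349, 222.675] pointing down, gripper open.
Joint ranges: [-3, 3], [-0.9, 2.11], [0.09, 2.58], [-1.31, 4.45], [0.11, 2.69], [-2.54, 2.54]. Speed limits (rad/s): [2.39, 2.39, 3.01, 3.14, 3.14, 3.14].

### API

Orientations are given as a rotation vector (axis times angle).
In Python, from workcell import ctrl gives the robot as it stands. The module is installed in compiled form; this text tells all that it offers.
- The arm moves only by the tool carry_out, never from a script. Its argument "commands" is a list of rows, each a list of 6 numbers: the shift along the tool's x, y, z in m, then the turn, a rotation vector about the tool's x, y, z in degrees. In form: [[tx, ty, tz, rx, ry, rz], ...]. A call has 1 to 8 rows; each row shifts and turns the pose as measured when the row begins, along the tool's axes as they then stand; what a row does not reach is not made up. A row lasts 1/8 s, in which the tool goes at most 62.5 mm and 10.7 degrees, less where a joint would pass 70% of its speed; a pose out of reach is approached as far as the arm can. A call with a gripper value outside its range is refused whole. "grip" is the closure, from 0 (fully open) to 1 (shut), set as the call begins (left out, the last holds). The fingers move at their own pace and stop on an object; the grip force is fixed at half the most. Time passes only in rows, so rows that do not move let the fingers close. It gives the time, the measured TCP pose, the force and the opening at its end, in the units of the state.
- ctrl.get_obs(): the state, without advancing time (a new reading comes with each control period).
- ctrl.get_image(name): name is "scene" or "top" or "wrist"; returns a dict with "pixels" (420x560x3 uint8, blue, green, red), "intrinsics" (3x3 intrinsics, pixels), "dist_coeffs" ([k1, k2, p1, p2, k3] as OpenCV has them; the pictures are not rectified), "rvec" (rotation vector, rad) and "tvec" (3), from world to camera coordinates, as OpenCV has them. Camera axes: x right, y down, z forward; pixel columns grow to the right and rows downward; lengths in mm; the calibration is good to about 2 mm. A picture is of the moment at which its call begins. There is no depth.
- ctrl.close_job(): hands the job in, once; it reports no verdict.
The state is a dict: "t": time; "qpos": joint angles; "qvel": joint speeds; "joint_torque": joint torques, N m; "ee_pos": TCP position; "orientation": TCP orientation; "ft_force": force on the tool from outside, world axes, zero at the start; "moment": the same for the moment, N m; "width": finger opening in mm.
Only numpy, scipy, OpenCV 4.12 (cv2) and the standard library are available. Lean on these libraries where they do the work, as an engineer would, in place of code of your own. Each camera call takes 0.05 s, during which the arm holds its last target. There are 200 camera calls.

## Working session

There is one attempt and no reset: what is moved stays moved. The work goes in short steps, Python scripts to look and compute and a tool call to move; the robot and the scene stay as the last step left them, time stands still between calls to the robot, and variables do not carry over. Pictures are saved under pics/ and viewed, about 12 in all and at most 16, crops included, and the job is handed in when it is done.

Besides the shell and the picture viewer there is one more tool, called after "Request:" in YAML: its name, and indented under it one key for each argument. carry_out: Moves the arm, as the interface text tells. Its arguments: {"type":"object","properties":{"commands":{"type":"array"},"grip":{"type":"number"}},"required":["commands"]}

```bash
mkdir -p pics
cat > h.py <<'E'
import numpy as np, cv2
from workcell import ctrl
def grab(n,save=None):
    im=ctrl.get_image(n)
    im={k:(np.array(v) if not isinstance(v,str) else v) for k,v in im.items()}
    if save: cv2.imwrite('pics/%s.png'%save,im['pixels']); np.savez('pics/%s.npz'%save,**im)
    return im
def load(s): return dict(np.load('pics/%s.npz'%s))
def ray(im,uv):
    p=cv2.undistortPoints(np.array([[uv]],float),im['intrinsics'].astype(float),im['dist_coeffs'].astype(float))[0,0]
    R=cv2.Rodrigues(im['rvec'].astype(float))[0]; c=-R.T@im['tvec'].reshape(3)
    d=R.T@np.array([p[0],p[1],1]); return c,d/np.linalg.norm(d)
def plane(im,uv,z):
    c,d=ray(im,uv); return c+d*(z-c[2])/d[2]
def two(a,ua,b,ub):
    c1,d1=ray(a,ua); c2,d2=ray(b,ub)
    t=np.linalg.lstsq(np.c_[d1,-d2],c2-c1,rcond=None)[0]
    p,q=c1+d1*t[0],c2+d2*t[1]; return (p+q)/2,np.linalg.norm(p-q)
def proj(im,P):
    return cv2.projectPoints(np.array(P,float).reshape(-1,1,3),im['rvec'].astype(float),im['tvec'].astype(float),im['intrinsics'].astype(float),im['dist_coeffs'].astype(float))[0].reshape(-1,2)
def obs():
    o=ctrl.get_obs(); R=cv2.Rodrigues(np.array(o['orientation'],float))[0]
    return o,np.array(o['ee_pos'],float),R
def rel(target,yaw=None):
    """shift in tool axes (m) to world target, and tool-x turn (deg) making jaw axis at yaw (deg, mod 180)"""
    o,p,R=obs(); d=R.T@(np.array(target,float)-p)/1000
    s='shift '+str(np.round(d,4))
    if yaw is not None:
        cur=np.degrees(np.arctan2(R[1,1],R[0,1])); e=(yaw-cur+90)%180-90
        s+=' jaw yaw now %.1f, world turn %.1f -> tool rx %.1f; q6 %.2f'%(cur,e,e*np.sign(R[2,0]),o['qpos'][5])
    print(s)
E
python3 - <<'E'
from h import *
for n in('scene','top'): 
    im=grab(n,n+'0'); print(n,im['pixels'].shape,ray(im,(280,210)))
o,p,R=obs(); print(o,R.round(3))
E
```

```text
scene (420, 560, 3) (array([1277.19096866, -634.58533152, 1170.18349168]), array([-0.52315067,  0.45395883, -0.72127301]))
top (420, 560, 3) (array([ 2.65155642e+02, -7.07950196e-01,  1.10858920e+03]), array([ 0.19729051, -0.00720388, -0.9803186 ]))
{'t': 0.1, 'qpos': array([ 1.16296531e+00,  4.23769223e-01,  1.63063065e+00, -8.76184105e-08,
        1.08857036e+00, -1.90223953e-02]), 'qvel': array([ 8.75680026e-04, -3.59449599e-03, -2.86776149e-03,  1.36187970e-04,
        4.62596224e-05,  7.38010300e-04]), 'joint_torque': array([ 3.27294711e-04, -5.45617104e+01, -2.74326628e+01,  6.45089080e-02,
        1.88595074e-02, -4.71687841e-06]), 'ee_pos': array([236.71649945, 577.88874855, 221.96971504]), 'orientation': array([ 0.3039706 ,  1.54948162, -0.30609646]), 'ft_force': array([ 0.46562503, -0.28290434,  0.31558604]), 'moment': array([ 0.04705833, -0.04451502, -0.02285489]), 'width': 87.9353799945621} [[-0.001  0.379  0.925]
 [-0.001  0.925 -0.379]
 [-1.    -0.001 -0.   ]]
```

View pics/scene0.png

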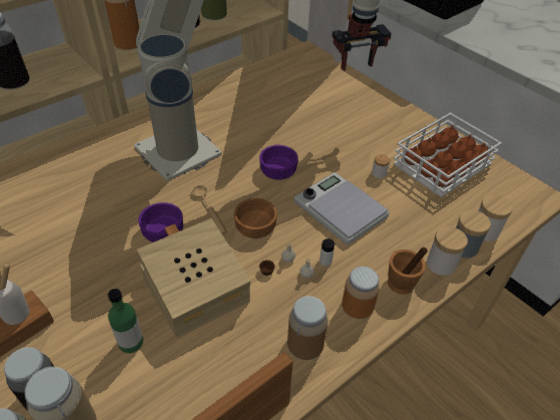

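View pics/top0.png

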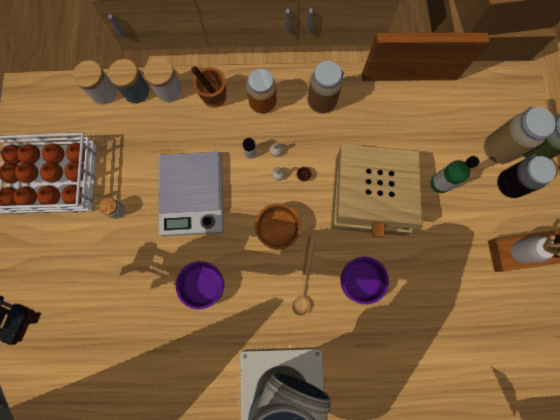

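Scene: the wooden bowl is at about (255,218), the garlic at (288,254) and (307,270), the scale at (342,207), and the closed box at (193,270). Top: the bowl is at (278,227), the garlic at (277,149) and (279,174), the tare button at (207,222), and the lid tab at (378,229).

Run:
```python
from h import *
t=load('top0');s=load('scene0')
c=t['pixels'][125:255,150:430]; cv2.imwrite('pics/c1.png',cv2.resize(c,None,fx=2.8,fy=2.8,interpolation=cv2.INTER_CUBIC))
h=cv2.cvtColor(t['pixels'],cv2.COLOR_BGR2HSV)
for p in [(278,227),(262,215),(278,149),(279,173),(330,260),(207,222),(378,229),(190,180),(400,200),(345,180)]: print(p,h[p[1],p[0]])
hs=cv2.cvtColor(s['pixels'],cv2.COLOR_BGR2HSV)
def blobs(h,lo,hi,amin=15):
    m=cv2.inRange(h,np.array(lo),np.array(hi)); n,_,st,ce=cv2.connectedComponentsWithStats(m)
    return [(st[i].tolist(),ce[i].round(1).tolist()) for i in range(1,n) if st[i][4]>amin]
print(two(t,(277,150),s,(307,270)),two(t,(279,174),s,(288,255)))
print('bowl c',two(t,(278,227),s,(255,218)))
for n,u,z in[('tare',(207,222),48),('tab',(378,229),81),('bowl',(278,227),55),('g',(277,149),20),('g',(279,174),20)]: print(n,plane(t,u,z))
```

```text
(278, 227) [ 12 200  88]
(262, 215) [ 15 212  59]
(278, 149) [ 17  58 123]
(279, 173) [ 19  56 114]
(330, 260) [ 16 143 100]
(207, 222) [150  39  13]
(378, 229) [ 12 198 125]
(190, 180) [132  19 131]
(400, 200) [ 18 126 152]
(345, 180) [ 19 122 159]
(array([662.88515113,  -1.52281854,  22.1748744 ]), np.float64(8.548846918376764)) (array([590.46396519,  -6.42869243,  20.4842719 ]), np.float64(5.762466762820784))
bowl c (array([434.38159687,  -0.67440437,  36.45040352]), np.float64(2.578633104206788))
tare [451.01148266 190.40226302  48.        ]
tab [ 413.76011407 -264.37539756   81.        ]
bowl [430.76934245  -1.74642867  55.        ]
g [664.21029141  -5.17548479  20.        ]
g [588.97491027  -8.84797854  20.        ]
```

View pics/c1.png

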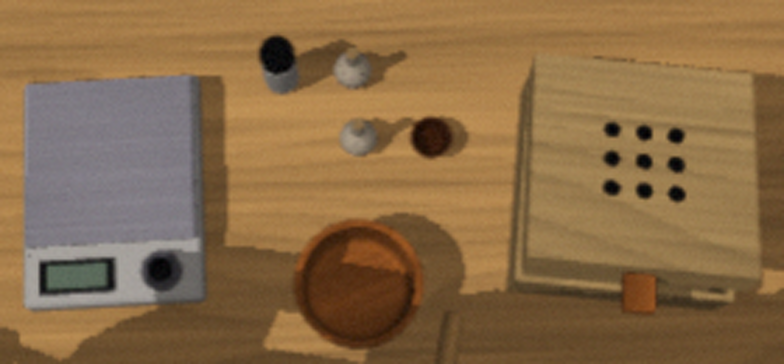

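Run:
```python
from h import *
t=load('top0')
f=lambda p:(p[0]/2.8+150,p[1]/2.8+125)
for nm,z,ps in[('pan',35,[(25,85),(192,76),(200,240),(27,248)]),('lid',100,[(540,55),(752,72),(758,290),(527,270)]),('tab',81,[(623,273),(657,273),(657,313),(623,313)])]:
    P=np.array([plane(t,f(p),z)[:2] for p in ps]); print(nm,P.round(0).tolist(),'mean',P.mean(0).round(1),'sides',np.linalg.norm(P-np.roll(P,-1,0),axis=1).round(0))
h=cv2.cvtColor(t['pixels'],cv2.COLOR_BGR2HSV)
m=cv2.inRange(h,(5,175,40),(15,255,255)); m[:,:240]=0;m[:,320:]=0;m[:195]=0;m[265:]=0
c=max(cv2.findContours(m,0,2)[0],key=cv2.contourArea); hull=cv2.convexHull(c)
P=np.array([plane(t,x[0],55)[:2] for x in hull.astype(float)]); print('bowl',cv2.minEnclosingCircle(P.astype(np.float32)))
rel((433,60,250),90)
```

```text
pan [[650.0, 332.0], [654.0, 161.0], [484.0, 153.0], [481.0, 324.0]] mean [567.  242.5] sides [170. 170. 171. 169.]
lid [[643.0, -182.0], [621.0, -386.0], [409.0, -371.0], [434.0, -158.0]] mean [ 526.5 -274.3] sides [205. 212. 215. 210.]
tab [[431.0, -251.0], [431.0, -283.0], [393.0, -280.0], [394.0, -248.0]] mean [ 412.1 -265.8] sides [32. 38. 32. 38.]
bowl ((434.5498352050781, -1.053877830505371), 62.59330749511719)
shift [-0.0275 -0.4049  0.378 ] jaw yaw now 67.7, world turn 22.3 -> tool rx -22.3; q6 -0.02
```

Request:
carry_out:
  commands:
    - [0,-0.045,0.042,0,0,0]
    - [0,-0.045,0.042,0,0,0]
    - [0,-0.045,0.042,0,0,0]
    - [0,-0.045,0.042,0,0,0]
    - [0,-0.045,0.042,0,0,0]
    - [0,-0.045,0.042,0,0,0]
    - [0,-0.045,0.042,0,0,0]
    - [0,-0.045,0.042,0,0,0]
  grip: 0

```text
t: 1.1
ee_pos: [413.0, 112.0, 220.8]
orientation: [0.297, 1.55, -0.299]
ft_force: [1.3, 1.3, -0.9]
width: 87.8
```

Request:
carry_out:
  commands:
    - [0,-0.042,0.04,0,0,0]
    - [0,0,0,-7.5,0,0]
    - [0,0,0,-7.5,0,0]
    - [0,0,0,-7.3,0,0]
    - [0,0,0,0,0,0]

```text
t: 1.72
ee_pos: [435.5, 50.7, 220.2]
orientation: [-0.009, 1.572, 0.006]
ft_force: [0.2, -0.5, -1.0]
width: 87.8
```

Run:
```python
from h import *
o,p,R=obs(); print(o['t'],p,R.round(3).tolist())
w=grab('wrist','w1')
rel((434.5,58,120),90)
```

```text
1.725 [435.50299199  50.68889882 220.21823642] [[-0.001, -0.009, 1.0], [-0.002, 1.0, 0.009], [-1.0, -0.002, -0.001]]
shift [ 0.1002  0.0074 -0.0008] jaw yaw now 90.5, world turn -0.5 -> tool rx 0.5; q6 -1.49
```

View pics/w1.png

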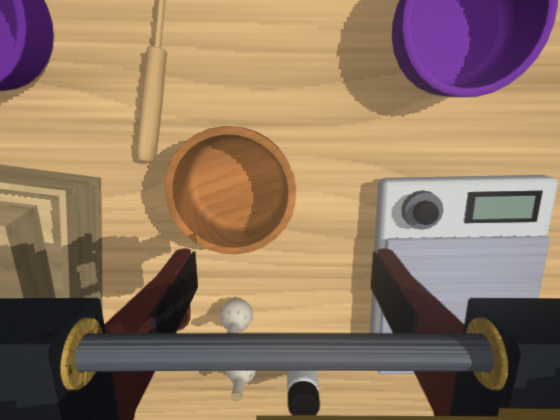

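The wrist view shows the bowl rim centred near (230,190), the tare button at (424,210), garlic at (236,316) with the second bulb behind it, and the purple decoys at the top.

```bash
cat >> h.py <<'E'
def bowlc(im,box,z):
    """rim circle on plane z from orange-brown mask inside box (u0,v0,u1,v1)"""
    h=cv2.cvtColor(im['pixels'],cv2.COLOR_BGR2HSV); m=cv2.inRange(h,(5,165,40),(15,255,255))
    k=np.zeros_like(m); k[box[1]:box[3],box[0]:box[2]]=1; m*=k
    c=max(cv2.findContours(m,0,2)[0],key=cv2.contourArea)
    P=np.array([plane(im,x[0],z)[:2] for x in cv2.convexHull(c).astype(float)],np.float32)
    return cv2.minEnclosingCircle(P),cv2.fitEllipse(P) if len(P)>5 else None
E
python3 - <<'E'
from h import *
w=load('w1'); t=load('top0'); s=load('scene0')
print(w['tvec'],w['rvec'])
print(bowlc(w,(150,110,310,265),55))
print('tare',plane(w,(424,208),48), two(t,(207,222),w,(424,208)))
for x in[(237,303),]: print('g',plane(w,x,30))
print('bowl two',two(t,(278,227),w,(230,190)))
rel((434.5,58,21),90)
E
```

```text
[ -45.7625004  -451.49538241  266.24217302] [-2.05897468 -2.07730942 -0.29632898]Traceback (most recent call last):
  File "<stdin>", line 4, in <module>
  File "h.py", line 36, in bowlc
    c=max(cv2.findContours(m,0,2)[0],key=cv2.contourArea)
ValueError: max() iterable argument is empty
```

Run:
```python
from h import *
w=load('w1'); t=load('top0')
h=cv2.cvtColor(w['pixels'],cv2.COLOR_BGR2HSV)
print([h[p[1],p[0]].tolist() for p in[(230,130),(171,190),(290,190),(230,200),(330,190),(200,170)]])
m=cv2.inRange(h,(5,140,40),(14,255,255)); m[:110]=0;m[265:]=0;m[:,:150]=0;m[:,310:]=0
c=max(cv2.findContours(m,0,2)[0],key=cv2.contourArea);print(cv2.boundingRect(c))
P=np.array([plane(w,x[0],55)[:2] for x in cv2.convexHull(c).astype(float)],np.float32)
print(cv2.minEnclosingCircle(P))
print('tare',plane(w,(424,208),48), two(t,(207,222),w,(424,208)))
print('bowl two',two(t,(278,227),w,(230,190)))
rel((434.5,58,21),90)
```

```text
[[14, 153, 173], [14, 155, 165], [14, 153, 170], [14, 156, 173], [18, 109, 216], [13, 155, 176]]
(165, 127, 131, 127)
((434.7587890625, -1.619908332824707), 62.20775604248047)
tare [450.01558316 187.46341169  48.        ] (array([453.27627998, 192.5653534 ,  35.73497205]), np.float64(0.2483171019287178))
bowl two (array([431.02686131,  -1.50590369,  56.85909254]), np.float64(1.1865090427718472))
shift [ 0.1992  0.0076 -0.0008] jaw yaw now 90.5, world turn -0.5 -> tool rx 0.5; q6 -1.49
```

Request:
carry_out:
  commands:
    - [0,0.007,-0.001,0,0,0]
    - [0.055,0,0,0,0,0]
    - [0.055,0,0,0,0,0]
    - [0.045,0,0,0,0,0]
    - [0.03,0,0,0,0,0]
    - [0.012,0,0,0,0,0]
    - [0,0,0,0,0,0]

```text
t: 2.65
ee_pos: [437.9, 61.2, 19.7]
orientation: [-0.0, 1.565, -0.001]
ft_force: [0.4, -0.6, 0.3]
width: 87.8
```

Request:
carry_out:
  commands:
    - [0,0,0,0,0,0]
    - [0,0,0,0,0,0]
    - [0,0,0,0,0,0]
    - [0,0,0,0,0,0]
    - [0,0,0,0,0,0]
    - [0,0,0,0,0,0]
  grip: 1

```text
t: 3.4
ee_pos: [440.6, 61.7, 23.3]
orientation: [0.001, 1.558, -0.001]
ft_force: [-0.4, -0.2, 0.3]
width: 31.5
```

Request:
carry_out:
  commands:
    - [-0.02,0,0,0,0,0]
    - [-0.04,0,0,0,0,0]
    - [-0.04,0,0,0,0,0]
    - [-0.02,0,0,0,0,0]
    - [0,0,0,0,0,0]

```text
t: 4.03
ee_pos: [438.2, 61.5, 146.0]
orientation: [0.001, 1.56, -0.001]
ft_force: [0.6, -0.4, -0.8]
width: 0.3
```

Run:
```python
from h import *
o,p,R=obs(); print(o['t'],p,o['width'],o['ft_force'],o['moment'])
w=grab('wrist','w2')
rel((567,301,p[2]),90)
```

```text
4.025 [438.23761975  61.4860551  145.9562287 ] 0.34727711559968016 [ 0.61262428 -0.3662202  -0.79258547] [ 0.01484899 -0.0047719  -0.01482087]
shift [0.0003 0.2398 0.129 ] jaw yaw now 89.9, world turn 0.1 -> tool rx -0.1; q6 -1.45
```

View pics/w2.png

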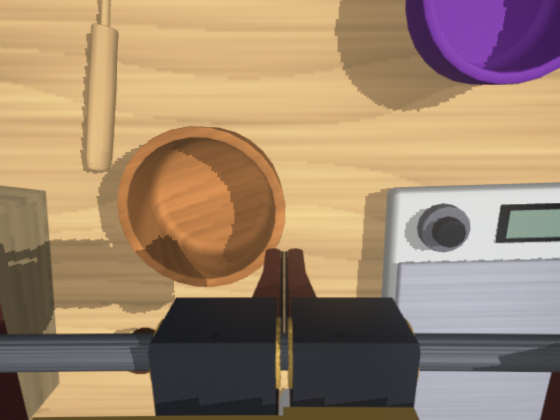

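The fingers had not finished closing, so nothing was lifted. The bowl is still on the counter at (202,207). I'll re-measure it.

```bash
cat >> h.py <<'E'
def bowl2(w,box,z,lo=(5,140,40),hi=(14,255,255)):
    h=cv2.cvtColor(w['pixels'],cv2.COLOR_BGR2HSV)
    m=cv2.inRange(h,lo,hi); k=np.zeros_like(m); k[box[1]:box[3],box[0]:box[2]]=255; m&=k
    c=max(cv2.findContours(m,0,2)[0],key=cv2.contourArea)
    P=np.array([plane(w,x[0],z)[:2] for x in cv2.convexHull(c).astype(float)],np.float32)
    return cv2.minEnclosingCircle(P)
E
python3 - <<'E'
from h import *
print(bowl2(load('w2'),(100,110,310,265),55), bowl2(grab('top','t2'),(240,195,320,265),55,(5,175,40),(15,255,255)))
rel((434.5,58,21),90)
E
```

```text
((434.126220703125, -0.5891909003257751), 63.14149475097656) ((430.3548583984375, -32.69270324707031), 51.845497131347656)
shift [ 0.1234 -0.0033 -0.0035] jaw yaw now 89.9, world turn 0.1 -> tool rx -0.1; q6 -1.45
```

Request:
carry_out:
  commands:
    - [0,-0.002,-0.003,0,0,0]
    - [0,0,0,0,0,0]
    - [0,0,0,0,0,0]
    - [0.01,0,0,0,0,0]
    - [0.04,0,0,0,0,0]
    - [0.04,-0.001,-0.001,0,0,0]
    - [0.025,0,-0.002,0,0,0]
    - [0.012,0,0,0,0,0]
  grip: 0.55

```text
t: 5.12
ee_pos: [430.6, 58.0, 9.7]
orientation: [0.001, 1.566, -0.002]
ft_force: [-0.1, -0.3, -0.2]
width: 39.8
```

Request:
carry_out:
  commands:
    - [0.001,-0.001,-0.001,0,0,0]
    - [0.001,0,0,0,0,0]
    - [0.001,0,0,0,0,0]
    - [0.001,0,0,0,0,0]
    - [0,0,0,0,0,0]
    - [0,0,0,0,0,0]
    - [0,0,0,0,0,0]
    - [0,0,0,0,0,0]
  grip: 1

```text
t: 6.12
ee_pos: [438.8, 54.8, 14.6]
orientation: [-0.008, 1.548, 0.002]
ft_force: [1.0, -2.6, 3.2]
width: 11.2
```

Request:
carry_out:
  commands:
    - [-0.015,0,0,0,0,0]
    - [-0.03,0,0,0,0,0]
    - [-0.04,0,0,0,0,0]
    - [-0.03,0,0,0,0,0]
    - [0,0,0,0,0,0]

```text
t: 6.75
ee_pos: [435.0, 55.8, 136.7]
orientation: [-0.005, 1.547, 0.002]
ft_force: [0.6, -1.4, -1.7]
width: 10.5
```

Run:
```python
from h import *
o,p,R=obs(); print(o['t'],p,o['width'],o['ft_force'],o['moment'],R.round(3).tolist(),o['qvel'].round(3))
w=grab('wrist','w3')
for z in (p[2]+30,p[2]+37,p[2]+44): print(z,bowl2(w,(60,60,310,300),z))
rel((567,301,p[2]),90)
```

```text
6.75 [435.01496476  55.81088829 136.68365009] 10.52323459286181 [ 0.56706827 -1.43502736 -1.68634613] [0.13108432 0.02089439 0.00956104] [[0.024, -0.005, 1.0], [-0.002, 1.0, 0.005], [-1.0, -0.002, 0.024]] [ 0.     0.013  0.026  0.002 -0.002  0.001]
166.68365009088885 ((411.47430419921875, 9.949793815612793), 53.27073287963867)
173.68365009088885 ((408.357421875, 12.369621276855469), 50.40876007080078)
180.68365009088885 ((405.24053955078125, 14.789481163024902), 47.54680633544922)
shift [0.0013 0.2447 0.1339] jaw yaw now 90.3, world turn -0.3 -> tool rx 0.3; q6 -1.47
```

View pics/w3.png

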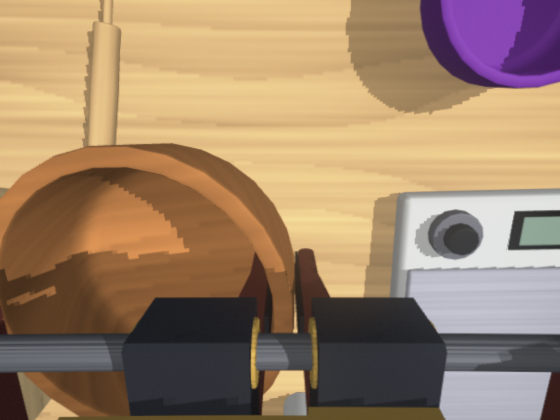

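The bowl is held, filling the left of the view with its wall between the fingers. I'll carry it to the pan.

Request:
carry_out:
  commands:
    - [0,0.03,0.017,0,1.4,0]
    - [0,0.045,0.025,0,0,0]
    - [0,0.045,0.025,0,0,0]
    - [0,0.045,0.025,0,0,0]
    - [0,0.045,0.025,0,0,0]
    - [0,0.03,0.016,0,0,0]
    - [0,0,0,0,0,0]

```text
t: 7.68
ee_pos: [562.7, 301.7, 122.2]
orientation: [-0.007, 1.591, -0.004]
ft_force: [-0.5, -0.5, -2.8]
width: 10.4
```

Run:
```python
from h import *
o,p,R=obs(); print(o['t'],p,o['width'],R.round(3).tolist())
s=grab('scene','s3'); t=grab('top','t3')
a=s['pixels'][130:290,230:430];b=t['pixels'][90:260,120:290]
cv2.imwrite('pics/c3.png',np.hstack([cv2.resize(a,(500,400)),cv2.resize(b,(300,300+0))[:300] if 0 else cv2.copyMakeBorder(cv2.resize(b,(300,300)),0,100,0,0,0)]))
rel((570,300,50),90)
```

```text
7.675 [562.68699941 301.73284492 122.15116782] 10.408830164417939 [[-0.02, -0.002, 1.0], [-0.007, 1.0, 0.002], [-1.0, -0.007, -0.02]]
shift [0.072  0.0012 0.0103] jaw yaw now 90.0, world turn -0.0 -> tool rx 0.0; q6 -1.10
```

View pics/c3.png

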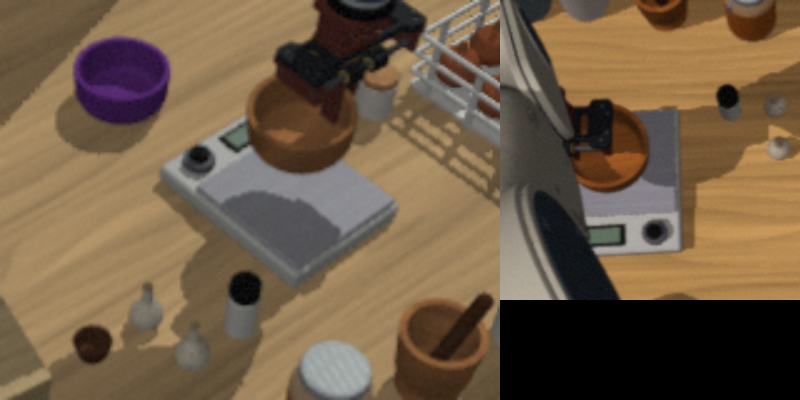

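The bowl hangs about level over the pan, with the garlic unmoved. I'll lower it.

Request:
carry_out:
  commands:
    - [0.02,0,0.008,0,-1.1,0]
    - [0.025,0,0.002,0,0,0]
    - [0.015,0,0,0,0,0]
    - [0.005,0,0,0,0,0]
    - [0,0,0,0,0,0]

```text
t: 8.4
ee_pos: [567.6, 293.4, 53.7]
orientation: [-0.006, 1.578, -0.012]
ft_force: [-0.3, -0.0, -1.6]
width: 10.3
```

Request:
carry_out:
  commands:
    - [0,0.006,0.002,0,0,0]
    - [0.003,0,0,0,0,0]
    - [0.003,0,0,0,0,0]
    - [0.001,0,0,0,0,0]

```text
t: 8.9
ee_pos: [571.7, 300.8, 49.5]
orientation: [-0.006, 1.574, -0.009]
ft_force: [-1.3, -1.0, 3.6]
width: 11.3
```

Request:
carry_out:
  commands:
    - [0,0,0,0,0,0]
    - [0,0,0,0,0,0]
    - [0,0,0,0,0,0]
    - [0,0,0,0,0,0]
    - [-0.015,0,0,0,0,0]
    - [-0.04,0,0,0,0,0]
    - [-0.04,0,0,0,0,0]
    - [-0.02,0,0,0,0,0]
  grip: 0.55

```text
t: 9.9
ee_pos: [571.2, 301.4, 168.6]
orientation: [-0.006, 1.576, -0.011]
ft_force: [0.7, 0.0, 0.4]
width: 39.6
```

Run:
```python
from h import *
o,p,R=obs(); print(o['t'],p,o['width'],R.round(3).tolist())
w=grab('wrist','w4'); 
rel((450,188,110),90)
```

```text
9.9 [571.21405475 301.4239862  168.5821216 ] 39.62877837935859 [[-0.005, 0.003, 1.0], [-0.011, 1.0, -0.003], [-1.0, -0.011, -0.005]]
shift [ 0.0623 -0.1138 -0.1219] jaw yaw now 89.8, world turn 0.2 -> tool rx -0.2; q6 -1.09
```

View pics/w4.png

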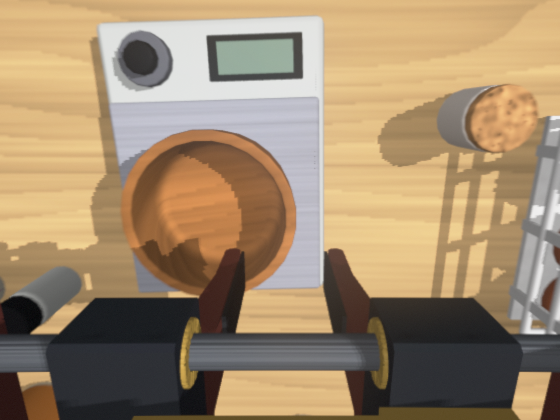

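The bowl (209,212) stands on the pan. The tare button is at (138,57).

Run:
```python
from h import *
w=load('w4');t=load('top0')
print('bowl',bowl2(w,(100,110,310,310),90))
print('tare',plane(w,(138,57),48), two(load('w1'),(425,209),w,(138,57)))
P=np.array([plane(w,u,35)[:2] for u in[(111,102),(318,97),(324,288),(138,292)]]);print(P.round(0))
rel((451,190,110),90)
```

```text
bowl ((568.377197265625, 245.5327911376953), 62.196144104003906)
tare [455.97024821 191.77378437  48.        ] (array([453.91763424, 190.27027963,  42.3714264 ]), np.float64(2.928647118055409))
[[487. 161.]
 [484. 327.]
 [653. 336.]
 [657. 162.]]
shift [ 0.0623 -0.1118 -0.1209] jaw yaw now 89.8, world turn 0.2 -> tool rx -0.2; q6 -1.09
```

Request:
carry_out:
  commands:
    - [0,-0.037,-0.039,0,0,0]
    - [0,-0.037,-0.04,0,0,0]
    - [0,-0.037,-0.039,0,0,0]
    - [0.03,0,0,0,0,0]
    - [0.03,0,0,0,0,0]
    - [0,0,0,0,0,0]
  grip: 1

```text
t: 10.7
ee_pos: [451.8, 188.3, 114.6]
orientation: [-0.002, 1.565, -0.007]
ft_force: [-0.3, -0.0, -0.9]
width: 0.6
```

Run:
```python
from h import *
o,p,R=obs(); print(o['t'],p,o['width'],R.round(3).tolist())
rel((453,190,56),90)
```

```text
10.7 [451.75076523 188.25676259 114.62862155] 0.6247122756417318 [[0.005, 0.003, 1.0], [-0.006, 1.0, -0.003], [-1.0, -0.006, 0.005]]
shift [0.0586 0.0021 0.0009] jaw yaw now 89.8, world turn 0.2 -> tool rx -0.2; q6 -1.19
```

Request:
carry_out:
  commands:
    - [0.03,0.002,0.001,0,0,0]
    - [0.02,0,0,0,0,0]
    - [0.003,0,0,0,0,0]
    - [0.003,0,0,0,0,0]
    - [0.003,0,0,0,0,0]

```text
t: 11.32
ee_pos: [457.7, 192.1, 59.7]
orientation: [-0.0, 1.557, -0.004]
ft_force: [0.4, -0.3, 0.5]
width: 0.2
```

Request:
carry_out:
  commands:
    - [0.005,-0.002,-0.004,0,0,0]
    - [0.005,0,0,0,0,0]
    - [0.004,0,-0.001,0,0,0]
    - [0.003,0,0,0,0,0]
    - [0.003,0,0,0,0,0]

```text
t: 11.95
ee_pos: [453.9, 190.4, 41.2]
orientation: [0.001, 1.555, -0.003]
ft_force: [-11.1, -4.4, 55.1]
width: 0.3
```

The button is fully down (tip at z 41). Next I'll retreat and head to the first garlic.

Request:
carry_out:
  commands:
    - [-0.01,0,0,0,0,0]
    - [-0.04,0,0,0,0.5,0]
    - [-0.055,0,0,0,0,0]
    - [-0.055,0,0,0,0,0]
    - [0,-0.045,0.02,0,0,0]
    - [0,-0.05,0.025,0,0,0]
    - [0,-0.05,0.025,0,0,0]
    - [0,0,0,0,0,0]
  grip: 0.5

```text
t: 12.95
ee_pos: [524.1, 42.2, 207.4]
orientation: [-0.003, 1.563, -0.001]
ft_force: [0.0, -0.4, -0.3]
width: 43.9
```

Run:
```python
from h import *
o,p,R=obs(); print(o['t'],p,o['width'],R.round(3).tolist())
w=grab('wrist','w5');
P=proj(w,[(590,-8,0),(664,-4,0)]);print(P)
t=grab('top','t5'); s=grab('scene','s5')
b=t['pixels'][110:260,150:310]
cv2.imwrite('pics/c5.png',np.hstack([cv2.resize(w['pixels'],(480,360)),cv2.resize(b,(320,300))[:300].copy() if 0 else cv2.copyMakeBorder(cv2.resize(b,(320,300)),0,60,0,0,0)]))
rel((590,-8,90),90)
```

```text
12.95 [524.09346353  42.15202026 207.38597985] 43.85856601947119 [[0.008, -0.001, 1.0], [-0.002, 1.0, 0.001], [-1.0, -0.002, 0.008]]
[[240.18605545 240.97399999]
 [245.75733423 299.48991534]]
shift [ 0.1175 -0.0534  0.067 ] jaw yaw now 90.3, world turn -0.3 -> tool rx 0.3; q6 -1.51
```

View pics/c5.png

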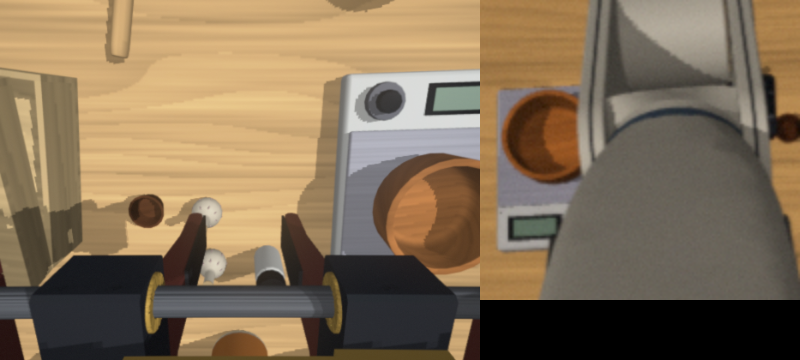

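Wrist: the nearer bulb is at about (241,246) and the farther at (248,308), with the shaker to the right and the dish at (171,245). I'll measure the bulbs.

```bash
cat >> h.py <<'E'
def white(im,box,smax=75,vmin=95,amin=12):
    h=cv2.cvtColor(im['pixels'],cv2.COLOR_BGR2HSV); m=cv2.inRange(h,(0,0,vmin),(179,smax,255))
    k=np.zeros_like(m); k[box[1]:box[3],box[0]:box[2]]=255; m&=k
    n,_,st,ce=cv2.connectedComponentsWithStats(m)
    return [(st[i].tolist(),ce[i].round(1).tolist()) for i in range(1,n) if st[i][4]>amin]
E
python3 - <<'E'
from h import *
print('t0',white(load('top0'),(262,135,292,190)))
print('s0',white(load('scene0'),(275,240,320,285)),'s5',white(load('s5'),(275,240,320,285)))
w=load('w5');print('w5',white(w,(210,220,300,340)))
h=cv2.cvtColor(w['pixels'],cv2.COLOR_BGR2HSV);print([h[y,x].tolist() for x,y in[(241,246),(248,308),(250,275)]])
for z in(14,20):print(plane(w,(241,247),z),plane(load('top0'),(279,174),z),plane(load('top0'),(277,150),z))
E
```

```text
t0 [([270, 144, 12, 12, 97], [275.1, 150.1]), ([272, 169, 12, 11, 94], [277.3, 174.6])]
s0 [([282, 246, 13, 15, 132], [287.8, 254.2]), ([300, 261, 14, 17, 145], [306.2, 269.8])] s5 [([282, 246, 13, 16, 137], [287.8, 254.2]), ([300, 261, 14, 17, 153], [306.3, 269.9])]
w5 [([224, 231, 35, 35, 796], [243.0, 245.6]), ([234, 290, 31, 41, 872], [248.4, 308.9]), ([296, 292, 4, 36, 103], [298.0, 308.5])]
[[21, 34, 219], [22, 34, 219], [19, 105, 228]]
[591.50194012  -5.47459083  14.        ] [590.75971175  -8.8928441   14.        ] [663.34964707  -5.11758131  14.        ]
[589.02754723  -4.67580971  20.        ] [588.97491027  -8.84797854  20.        ] [661.16694324  -5.09340987  20.        ]
```

Run:
```python
from h import *
w=load('w5');t=load('top0');s=load('s5')
print('gA', two(w,(242,246),s,(287.8,255)), two(w,(242,246),t,(277.3,174.6)),two(t,(277.5,174.6),s,(287.8,255)), plane(s,(287.8,255),18),plane(w,(242,246),18))
print('gB', two(t,(275.5,150.5),s,(306.3,271)), plane(s,(306.3,271),18),plane(t,(275.5,150.5),18))
```

```text
gA (array([589.30013194,  -3.28976365,  17.61005242]), np.float64(1.4651311103766373)) (array([587.52384304,  -3.74358983,  20.22218619]), np.float64(0.6488028608239459)) (array([588.85106672,  -3.50933351,  17.14282043]), np.float64(2.440449279607412)) [589.88690331  -2.85237472  18.        ] [588.69793914  -3.83058753  18.        ]
gB (array([6.62131592e+02, 6.13720173e-01, 1.60459337e+01]), np.float64(3.198616314502648)) [663.83724724   1.03799276  18.        ] [660.49038452  -0.72364035  18.        ]
```

Request:
carry_out:
  commands:
    - [0.02,-0.0225,0.031,0,0,0]
    - [0.03,-0.0225,0.031,0,0,0]
    - [0.02,0,0,0,0,0]
    - [0.005,0,0,0,0,0]
    - [0,0,0,0,0,0]

```text
t: 13.72
ee_pos: [584.1, 7.1, 130.6]
orientation: [-0.012, 1.566, 0.011]
ft_force: [0.8, -0.0, -0.1]
width: 44.0
```

Run:
```python
from h import *
o,p,R=obs(); print(o['t'],p,o['width'],R.round(3).tolist())
rel((589.3,-3.3,38),90)
```

```text
13.725 [584.08714901   7.05340935 130.56174091] 43.97679477661021 [[0.004, -0.015, 1.0], [-0.001, 1.0, 0.015], [-1.0, -0.001, 0.004]]
shift [ 0.0926 -0.0104  0.0047] jaw yaw now 90.8, world turn -0.8 -> tool rx 0.8; q6 -1.59
```

Request:
carry_out:
  commands:
    - [0.02,-0.01,0.004,0.8,0,0]
    - [0.03,0,0,0,0,0]
    - [0.025,0,0,0,0,0]
    - [0.008,0,0,0,0,0]
    - [0,0,0,0,0,0]

```text
t: 14.35
ee_pos: [590.6, -3.3, 46.1]
orientation: [-0.001, 1.561, -0.0]
ft_force: [0.4, 0.3, 0.1]
width: 43.9
```

Request:
carry_out:
  commands:
    - [0.006,0,-0.001,0,0.5,0]
    - [0.003,0,0,0,0,0]
    - [0,0,0,0,0,0]
    - [0,0,0,0,0,0]
    - [0,0,0,0,0,0]
    - [0,0,0,0,0,0]
    - [0,0,0,0,0,0]
    - [0,0,0,0,0,0]
  grip: 1

```text
t: 15.35
ee_pos: [591.4, -3.4, 39.1]
orientation: [-0.001, 1.566, -0.001]
ft_force: [-1.0, 0.2, -1.3]
width: 11.1
```

Request:
carry_out:
  commands:
    - [-0.02,0,0,0,0,0]
    - [-0.05,0,0,0,0,0]
    - [-0.05,0,0,0,0,0]
    - [-0.02,0,0,0,0,0]
    - [0,0,0,0,0,0]

```text
t: 15.98
ee_pos: [591.2, -3.2, 188.3]
orientation: [-0.001, 1.563, -0.001]
ft_force: [0.1, -0.5, -0.5]
width: 11.0
```

Run:
```python
from h import *
o,p,R=obs(); print(o['t'],p,o['width'],R.round(3).tolist())
rel((548,230,p[2]),90); print(o['ft_force'])
```

```text
15.975 [591.21094194  -3.23586527 188.29718863] 11.037737904959457 [[0.007, -0.0, 1.0], [-0.001, 1.0, 0.0], [-1.0, -0.001, 0.007]]
shift [-0.0006  0.2333 -0.0431] jaw yaw now 90.0, world turn -0.0 -> tool rx 0.0; q6 -1.60
[ 0.08158204 -0.51700548 -0.52683058]
```

Request:
carry_out:
  commands:
    - [0,0.04,-0.008,0,0,0]
    - [0,0.055,-0.01,0,0,0]
    - [0,0.055,-0.01,0,0,0]
    - [0,0.055,-0.01,0,0,0]
    - [0,0.03,-0.006,0,0,0]
    - [0,0,0,0,0,0]

```text
t: 16.73
ee_pos: [543.9, 237.1, 184.7]
orientation: [-0.001, 1.567, -0.004]
ft_force: [0.6, -0.1, -0.4]
width: 11.0
```

Run:
```python
from h import *
o,p,R=obs(); print(o['t'],p,o['width'],R.round(3).tolist())
rel((546,237.5,85),90)
w=grab('wrist','w6')
```

```text
16.725 [543.90427647 237.07925517 184.72487045] 11.043698296871126 [[0.004, 0.002, 1.0], [-0.003, 1.0, -0.002], [-1.0, -0.003, 0.004]]
shift [0.0997 0.0007 0.0017] jaw yaw now 89.9, world turn 0.1 -> tool rx -0.1; q6 -1.17
```

View pics/w6.png

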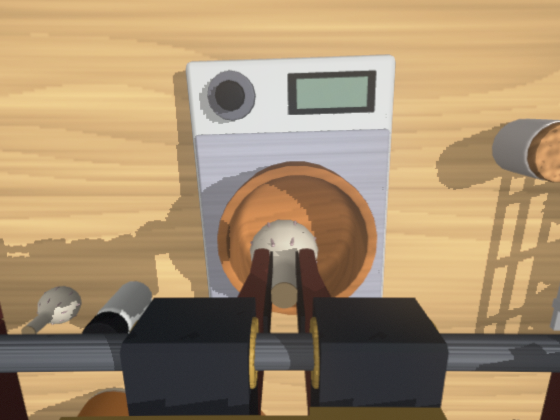

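The bulb hangs over the bowl (body at (284,240)). The second bulb is on the counter at (60,305). I'll lower and release.

Request:
carry_out:
  commands:
    - [0.03,0,0,0,0,0]
    - [0.04,0,0,0,0,0]
    - [0.02,0,0,0,0,0]
    - [0.005,0,0,0,0,0]
    - [0,0,0,0,0,0]

```text
t: 17.4
ee_pos: [545.5, 229.4, 86.7]
orientation: [0.002, 1.568, -0.01]
ft_force: [0.5, 0.4, -0.4]
width: 11.4
```

Request:
carry_out:
  commands:
    - [0,0.007,0,0,0,0]
    - [0.002,0,0,0,0,0]
    - [0.001,0,0,0,0,0]
    - [0,0,0,0,0,0]

```text
t: 17.9
ee_pos: [547.3, 237.2, 86.2]
orientation: [0.004, 1.564, -0.009]
ft_force: [-0.3, -0.2, 0.3]
width: 11.1
```

Request:
carry_out:
  commands:
    - [0,0,0,0,0,0]
    - [0,0,0,0,0,0]
    - [0,0,0,0,0,0]
    - [-0.015,0,0,0,0,0]
    - [-0.04,0,0,0,0,0]
    - [-0.05,0,0,0,0,0]
    - [-0.01,0,0,0,0,0]
    - [0,0,0,0,0,0]
  grip: 0.65

```text
t: 18.9
ee_pos: [546.5, 237.6, 207.5]
orientation: [0.004, 1.563, -0.009]
ft_force: [0.5, 0.1, -0.3]
width: 30.4
```

Run:
```python
from h import *
o,p,R=obs(); print(o['t'],p,o['width'],R.round(3).tolist())
s=grab('scene','s7'); print(white(s,(270,230,340,300)))
rel((662,1,190),90)
a=s['pixels'][150:300,230:430]; cv2.imwrite('pics/c7.png',cv2.resize(a,None,fx=3,fy=3,interpolation=cv2.INTER_CUBIC))
```

```text
18.9 [546.49688613 237.64647169 207.45612832] 30.406313778025613 [[0.008, 0.008, 1.0], [-0.003, 1.0, -0.008], [-1.0, -0.003, 0.008]]
[([329, 230, 11, 9, 45], [335.8, 232.6]), ([319, 248, 13, 18, 139], [324.2, 257.6]), ([300, 262, 14, 17, 165], [306.5, 270.1]), ([298, 296, 22, 4, 69], [308.4, 297.8])]
shift [ 0.0186 -0.2356  0.1174] jaw yaw now 89.5, world turn 0.5 -> tool rx -0.5; q6 -1.17
```

View pics/c7.png

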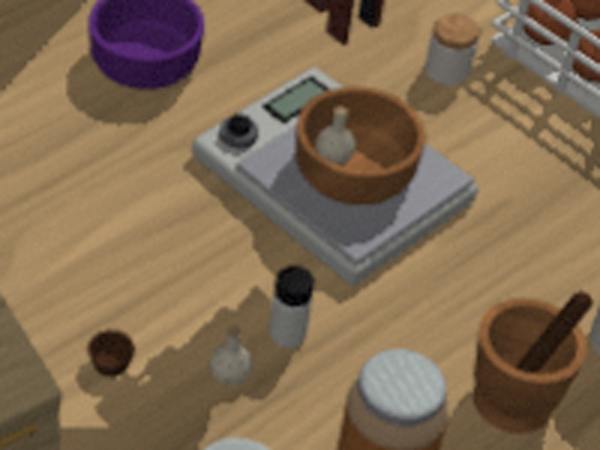

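The first bulb stands in the bowl. The second is unmoved at (306,270).

Request:
carry_out:
  commands:
    - [0,-0.035,0.018,0,0,0]
    - [0,-0.052,0.026,0,0,0]
    - [0,-0.052,0.026,0,0,0]
    - [0,-0.052,0.026,0,0,0]
    - [0.02,-0.045,0.02,0,0,0]
    - [0.03,0,0,0,0,0]
    - [0.02,0,0,0,0,0]
    - [0,0,0,0,0,0]
  grip: 0.5

```text
t: 19.95
ee_pos: [657.4, -7.1, 123.1]
orientation: [0.001, 1.582, -0.008]
ft_force: [0.2, 0.7, 0.4]
width: 43.9
```

Run:
```python
from h import *
o,p,R=obs(); print(o['t'],p,o['width'],R.round(3).tolist())
s=grab('scene','s8'); w=grab('wrist','w8'); print(white(s,(285,250,318,285)))
print(proj(w,[(662,1,18),(662,1,60)])); bl=white(w,(200,150,380,420),amin=60); print(bl)
for b in bl: print(plane(w,b[1],20))
rel((662.5,1,38),90)
```

```text
19.95 [657.41550964  -7.06046275 123.08948558] 43.918456984775744 [[-0.011, 0.006, 1.0], [-0.004, 1.0, -0.006], [-1.0, -0.004, -0.011]]
[([300, 261, 14, 17, 149], [306.3, 269.8])]
[[295.28338522 217.20547897]
 [296.94481822 234.78374042]]
[([360, 193, 20, 54, 709], [371.2, 215.5]), ([268, 196, 50, 47, 1611], [292.6, 218.2]), ([200, 346, 166, 19, 3060], [280.7, 355.0])]
[660.30286786  60.76267318  20.        ]
[662.21464204  -1.17743476  20.        ]
[788.89506337 -11.70948233  20.        ]
shift [0.0873 0.0082 0.0043] jaw yaw now 89.7, world turn 0.3 -> tool rx -0.3; q6 -1.59
```

Request:
carry_out:
  commands:
    - [0.02,0.006,0.004,0,-0.6,0]
    - [0.03,0,0,0,0,0]
    - [0.022,0,0,0,0,0]
    - [0.007,0,0,0,0,0]
    - [0,0,0,0,0,0]

```text
t: 20.68
ee_pos: [667.8, 1.9, 50.6]
orientation: [-0.002, 1.557, -0.005]
ft_force: [0.2, -0.1, 0.0]
width: 43.9
```

Request:
carry_out:
  commands:
    - [0.007,-0.002,-0.005,0,0.7,0]
    - [0.004,0,0,0,0,0]
    - [0.001,0,0,0,0,0]

```text
t: 21.05
ee_pos: [663.9, -0.4, 39.9]
orientation: [-0.002, 1.567, -0.005]
ft_force: [0.3, -0.1, 0.1]
width: 43.8
```

Request:
carry_out:
  commands:
    - [0.002,0,-0.001,0,0,0]
    - [0,0,0,0,0,0]
    - [0,0,0,0,0,0]
    - [0,0,0,0,0,0]
    - [0,0,0,0,0,0]
    - [0,0,0,0,0,0]
    - [0,0,0,0,0,0]
  grip: 1

```text
t: 21.92
ee_pos: [663.1, -0.5, 38.1]
orientation: [-0.002, 1.566, -0.005]
ft_force: [-0.2, -0.9, -0.2]
width: 11.2
```

Request:
carry_out:
  commands:
    - [-0.02,0,0,0,0,0]
    - [-0.05,0,0,0,0,0]
    - [-0.055,0,0,0,0,0]
    - [-0.04,0,0,0,0,0]
    - [0,0,0,0,0,0]

```text
t: 22.55
ee_pos: [662.9, 0.3, 213.5]
orientation: [-0.002, 1.563, -0.005]
ft_force: [-0.2, 0.5, -0.4]
width: 11.0
```

Run:
```python
from h import *
o,p,R=obs(); print(o['t'],p,o['width'],R.round(3).tolist())
rel((590,237.5,p[2]),90)
```

```text
22.55 [6.62913603e+02 2.89671010e-01 2.13502653e+02] 11.02096833036129 [[0.008, 0.002, 1.0], [-0.005, 1.0, -0.002], [-1.0, -0.005, 0.008]]
shift [-0.0017  0.2371 -0.0733] jaw yaw now 89.9, world turn 0.1 -> tool rx -0.1; q6 -1.58
```

Request:
carry_out:
  commands:
    - [0,0.035,-0.011,0,0,0]
    - [0,0.052,-0.016,0,0,0]
    - [0,0.052,-0.016,0,0,0]
    - [0,0.052,-0.016,0,0,0]
    - [0,0.045,-0.013,0,0,0]
    - [0,0,0,0,0,0]
    - [0,0,0,0,0,0]

```text
t: 23.42
ee_pos: [586.7, 241.2, 210.4]
orientation: [-0.002, 1.566, -0.008]
ft_force: [0.4, -0.3, -1.2]
width: 11.6
```

Run:
```python
from h import *
o,p,R=obs(); print(o['t'],p,o['width'],R.round(3).tolist())
w=grab('wrist','w9'); print('bowl',bowl2(w,(100,90,450,330),90))
rel((590,237.5,84),90)
```

```text
23.425 [586.7059122  241.20024984 210.43451241] 11.612914786696408 [[0.005, 0.004, 1.0], [-0.007, 1.0, -0.004], [-1.0, -0.007, 0.005]]
bowl ((569.2252197265625, 235.59283447265625), 55.29421615600586)
shift [ 0.1265 -0.0027  0.0027] jaw yaw now 89.7, world turn 0.3 -> tool rx -0.3; q6 -1.19
```

Request:
carry_out:
  commands:
    - [0.03,0,0.002,0,0,0]
    - [0.045,0,0,0,0,0]
    - [0.03,0,0,0,0,0]
    - [0.01,0,0,0,0,0]
    - [0,0,0,0,0,0]

```text
t: 24.1
ee_pos: [592.8, 234.0, 93.8]
orientation: [0.005, 1.564, -0.015]
ft_force: [0.6, -0.1, 0.1]
width: 11.6
```

Request:
carry_out:
  commands:
    - [0.005,0.004,-0.002,0,0,0]
    - [0.003,0,0,0,0,0]
    - [0.001,0,0,0,0,0]
    - [0,0,0,0,0,0]

```text
t: 24.6
ee_pos: [593.0, 238.7, 87.8]
orientation: [0.007, 1.559, -0.013]
ft_force: [-0.6, 0.1, -0.4]
width: 11.2
```

Request:
carry_out:
  commands:
    - [0.003,0,-0.002,0,0,0]
    - [0.001,0,0,0,0,0]
    - [0,0,0,0,0,0]

```text
t: 24.98
ee_pos: [591.0, 238.9, 83.8]
orientation: [0.007, 1.558, -0.013]
ft_force: [0.2, 0.9, 0.9]
width: 11.4
```

Request:
carry_out:
  commands:
    - [0,0,0,0,0,0]
    - [0,0,0,0,0,0]
    - [0,0,0,0,0,0]
    - [-0.015,0,0,0,0,0]
    - [-0.04,0,0,0,0,0]
    - [-0.05,0,0,0,0,0]
    - [-0.03,0,0,0,0,0]
    - [0,0,0,0,0,0]
  grip: 0.65

```text
t: 25.98
ee_pos: [589.9, 239.6, 226.8]
orientation: [0.008, 1.556, -0.012]
ft_force: [0.8, 0.2, 0.2]
width: 30.7
```

Run:
```python
from h import *
o,p,R=obs(); print(o['t'],p,o['width'],R.round(3).tolist(),o['qpos'].round(2))
s=grab('scene','s10'); w=grab('wrist','w10')
a=cv2.resize(s['pixels'][150:300,230:430],(440,330)); b=cv2.resize(w['pixels'],(340,255))
cv2.imwrite('pics/c10.png',np.hstack([a,cv2.copyMakeBorder(b,0,75,0,0,0)]))
rel((417,-261,200),84)
```

```text
25.975 [589.86653262 239.6431335  226.77748104] 30.73481667616961 [[0.015, 0.013, 1.0], [-0.003, 1.0, -0.013], [-1.0, -0.003, 0.015]] [ 0.37  0.43  1.61 -0.01  1.09 -1.18]
shift [ 0.0243 -0.5021 -0.1651] jaw yaw now 89.3, world turn -5.3 -> tool rx 5.3; q6 -1.18
```

View pics/c10.png

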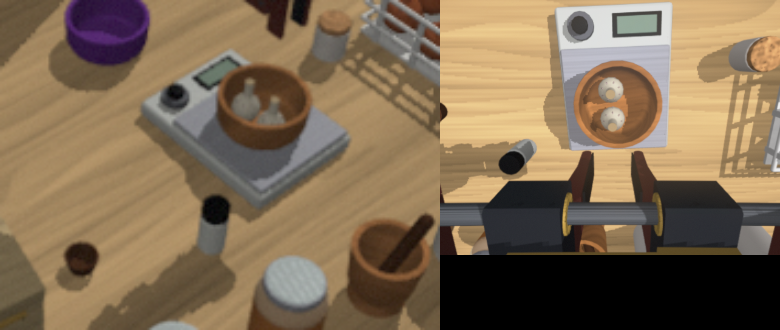

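Both bulbs stand in the bowl on the scale. Now the lid: I'll move above the tab.

Request:
carry_out:
  commands:
    - [0,-0.04,-0.014,0,0,0]
    - [0,-0.056,-0.019,0,0,0]
    - [0,-0.056,-0.019,0,0,0]
    - [0,-0.056,-0.019,0,0,0]
    - [0,-0.056,-0.019,0,0,0]
    - [0,-0.056,-0.019,0,0,0]
    - [0,-0.056,-0.019,0,0,0]
    - [0,-0.056,-0.019,0,0,0]
  grip: 0.3

```text
t: 27.08
ee_pos: [425.3, -199.7, 212.5]
orientation: [0.001, 1.581, -0.007]
ft_force: [0.6, -0.2, 1.2]
width: 61.5
```

Request:
carry_out:
  commands:
    - [0,-0.04,-0.014,0,0,0]
    - [0,0,0,5.3,0,0]
    - [0,0,0,0,0,0]
    - [0,0,0,0,0,0]

```text
t: 27.58
ee_pos: [405.4, -242.5, 207.3]
orientation: [0.082, 1.589, -0.081]
ft_force: [-0.3, -0.9, -0.2]
width: 61.8
```

Run:
```python
from h import *
o,p,R=obs(); print(o['t'],p,o['width'],R.round(3).tolist(),o['qpos'].round(2))
t=grab('top','t11');s=grab('scene','s11');w=grab('wrist','w11')
cv2.imwrite('pics/c11.png',w['pixels'])
print(proj(w,[(412,-266,81)]),proj(s,[(412,-266,81)]))
h=cv2.cvtColor(w['pixels'],cv2.COLOR_BGR2HSV)
m=cv2.inRange(h,(5,150,60),(14,255,255)); n,_,st,ce=cv2.connectedComponentsWithStats(m)
for i in range(1,n):
    if st[i][4]>150: print(st[i],ce[i])
```

```text
27.575 [ 405.40540989 -242.52070756  207.30049431] 61.774942522141316 [[-0.019, 0.104, 0.994], [0.002, 0.995, -0.104], [-1.0, -0.0, -0.019]] [-0.56  0.23  1.96 -0.01  0.97 -2.02]
[[258.17105603 216.96568394]] [[170.23621586 246.60928212]]
[251 206  32  43 911] [263.38748628 226.43468716]
```

View pics/c11.png

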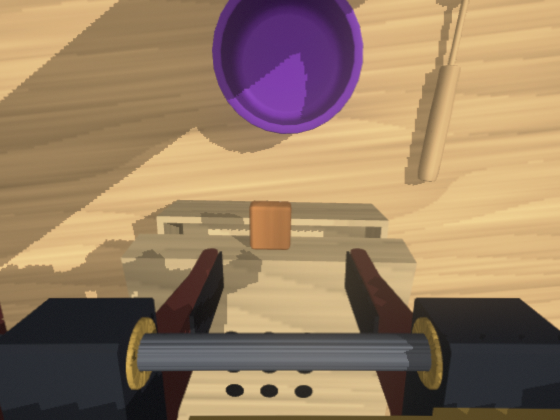

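The tab is at (270,225) in the wrist view. The base rim shows below the raised front edge, so the lid starts ajar. I'll triangulate the tab.

Run:
```python
from h import *
def org(im,box,lo,hi):
    h=cv2.cvtColor(im['pixels'],cv2.COLOR_BGR2HSV); m=cv2.inRange(h,lo,hi); k=np.zeros_like(m);k[box[1]:box[3],box[0]:box[2]]=255;m&=k
    n,_,st,ce=cv2.connectedComponentsWithStats(m); i=1+np.argmax(st[1:,4]); print(st[i],ce[i]); return ce[i]
w,t,s=load('w11'),load('top0'),load('scene0')
us=org(s,(155,215,190,260),(5,160,60),(14,255,255)); ut=org(t,(365,215,395,245),(5,175,70),(14,255,255))
uw=(270.5,225)
for a,ua,b,ub in[(w,uw,t,ut),(w,uw,s,us),(t,ut,s,us)]: print(two(a,ua,b,ub))
# wrist tab corners: lateral edges at z~ 
for z in(81,100,115,130):
    print(z,[plane(w,u,z)[:2].round(1).tolist() for u in[(250,202),(291,202),(291,248),(250,248)]], [plane(w,u,z)[:2].round(1).tolist() for u in[(124,262),(413,262)]])
# base front rim z=65 
print([plane(w,u,65)[:2].round(1).tolist() for u in[(163,203),(383,206)]],[plane(t,u,100)[:2].round(1).tolist() for u in[(342.9,144.6),(418.6,150.7)]],[plane(t,u,65)[:2].round(1).tolist() for u in[(342.9,144.6),(418.6,150.7)]])
```

```text
[177 230   1   1   1] [177. 230.]
[372 222  13  15 160] [377.91875 229.475  ]
(array([ 406.36293603, -252.87255489,  125.57248404]), np.float64(0.6519803994840128))
(array([ 408.84019797, -245.76532055,  128.01392753]), np.float64(15.451679747675946))
(array([ 409.09223893, -245.10776366,  130.86518076]), np.float64(14.299089987998904))
81 [[398.2, -271.3], [401.8, -236.7], [443.2, -240.8], [439.4, -276.6]] [[440.8, -389.1], [467.4, -134.6]]
100 [[393.8, -268.9], [397.2, -236.6], [435.8, -240.4], [432.3, -273.9]] [[433.6, -379.0], [458.5, -141.2]]
115 [[390.4, -267.1], [393.6, -236.5], [430.1, -240.2], [426.8, -271.8]] [[428.0, -371.1], [451.5, -146.4]]
130 [[386.9, -265.2], [389.9, -236.5], [424.3, -239.9], [421.2, -269.7]] [[422.3, -363.1], [444.5, -151.6]]
[[394.7, -350.6], [417.9, -155.2]] [[642.7, -182.3], [620.7, -386.4]] [[655.8, -188.7], [633.0, -399.7]]
```

Run:
```python
from h import *
w,t=load('w11'),load('top0')
c,_=ray(w,(280,210));print(c)
for z,a,b in[(65,(158,219),(386,219)),(0,(180,202),(372,204)),(65,(180,202),(372,204)),(65,(158,240),(386,240))]:
    A,B=plane(w,a,z),plane(w,b,z);print(z,A[:2].round(),B[:2].round(),((A+B)/2).round(1)[:2],np.linalg.norm(A-B).round(1),np.degrees(np.arctan2(*(B-A)[[1,0]])).round(1))
g=cv2.cvtColor(w['pixels'],cv2.COLOR_BGR2GRAY)
print(g[195:265:2,230].tolist())
cv2.imwrite('pics/c12.png',np.hstack([cv2.resize(w['pixels'][190:280,110:430],(800,225))]))
```

```text
[ 331.45810843 -235.3274487   371.21995448]
65 [ 409. -358.] [ 430. -153.] [ 419.6 -255.4] 206.2 84.0
0 [ 409. -357.] [ 433. -150.] [ 420.9 -253.3] 208.0 83.4
65 [ 395. -335.] [ 415. -165.] [ 405.2 -250.1] 171.6 83.4
65 [ 429. -362.] [ 451. -153.] [ 439.6 -257.7] 209.6 84.0
[196, 190, 181, 130, 130, 126, 124, 127, 120, 119, 103, 118, 138, 138, 136, 126, 129, 176, 193, 194, 166, 144, 140, 145, 147, 147, 140, 137, 139, 142, 135, 134, 152, 138, 127]
```

View pics/c12.png

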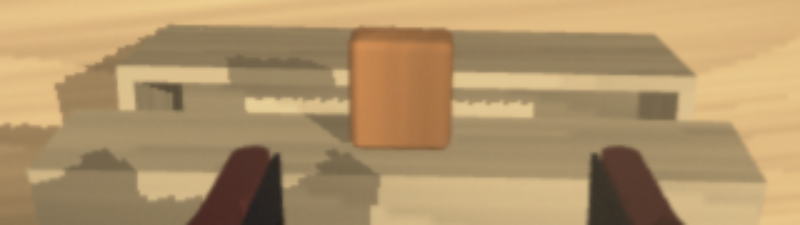

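This confirms the box. The front face spans crop y 25–110 with the open gap and raised lid above it, front middle ≈ (420,-254.5) and yaw −6.3°. The tab is at ≈ (407,-253,122), so the lid is about 0.18 rad open.

Request:
carry_out:
  commands:
    - [0.02,-0.01,0,0,-1,0]
    - [0.04,0,0,0,0,0]
    - [0.03,0,0,0,0,0]
    - [0.008,0,0,0,0,0]
    - [0,0,0,0,0,0]

```text
t: 28.35
ee_pos: [407.5, -251.7, 109.1]
orientation: [0.073, 1.566, -0.078]
ft_force: [0.3, 0.1, 0.1]
width: 61.2
```

Run:
```python
from h import *
o,p,R=obs(); print(o['t'],p,o['width'],R.round(3).tolist())
rel((406.5,-253,102),83.7)
```

```text
28.35 [ 407.48940738 -251.73042242  109.14222154] 61.22858388120447 [[0.003, 0.096, 0.995], [-0.003, 0.995, -0.096], [-1.0, -0.003, 0.004]]
shift [ 0.0071 -0.0013 -0.0009] jaw yaw now 84.5, world turn -0.8 -> tool rx 0.8; q6 -2.05
```

Request:
carry_out:
  commands:
    - [0.006,-0.001,-0.001,0.8,0,0]
    - [0.001,0,0,0,0,0]
    - [0,0,0,0,0,0]
    - [0,0,0,0,0,0]
    - [0,0,0,0,0,0]
    - [0,0,0,0,0,0]
  grip: 1

```text
t: 29.1
ee_pos: [408.1, -253.0, 104.3]
orientation: [0.084, 1.561, -0.091]
ft_force: [1.9, 0.7, -2.2]
width: 30.1
```

```bash
cat >> h.py <<'E'
H=np.array([628.7,-277.5,65.]);E=np.array([.994,-.110,0])
def arc(off,angs):
    """tool-frame shifts from the present along tab arc, phi in deg; off = TCP minus tab point z"""
    o,p,R=obs(); print(o['t'],p.round(1),o['width'],np.array(o['ft_force']).round(1))
    d=(p-H); print('phi now',np.degrees(np.arctan2(d[2]-off,-d@E)).round(1),'r',np.hypot(d[2]-off,d@E).round(1),'lat',(d@np.array([.11,.994,0])).round(1))
    prev=p
    for a in angs:
        q=H+230.6*(-np.cos(np.radians(a))*E)+np.array([0,0,230.6*np.sin(np.radians(a))+off]); print(a,(R.T@(q-prev)/1000).round(4).tolist()); prev=q
E
python3 -c "
from h import *
arc(-20,[18,23,29,35,41,47])"
```

```text
29.1 [ 408.1 -253.   104.3] 30.094639241642067 [ 1.9  0.7 -2.2]
phi now 14.9 r 229.8 lat 0.1
18 [-0.012, -0.0002, 0.0028]
23 [-0.0188, -0.0001, 0.0072]
29 [-0.0216, -0.0001, 0.0108]
35 [-0.0204, -0.0001, 0.013]
41 [-0.0189, -0.0001, 0.015]
47 [-0.0172, -0.0, 0.0169]
```

Gripped (30 mm). I'll raise it along the arc.

Request:
carry_out:
  commands:
    - [0,0,0,0,0,0]
    - [-0.012,0,0.003,0,0,0]
    - [-0.019,0,0.007,0,0,0]
    - [-0.022,0,0.011,0,0,0]
    - [-0.02,0,0.013,0,0,0]
    - [-0.019,0,0.015,0,0,0]

```text
t: 29.85
ee_pos: [456.3, -258.9, 200.2]
orientation: [0.084, 1.564, -0.092]
ft_force: [4.5, -3.3, -10.7]
width: 29.9
```

```bash
python3 -c "
from h import *
arc(-19,[47,53,59,65,71,77,83])"
```

```text
29.85 [ 456.3 -258.9  200.2] 29.853222593096675 [  4.5  -3.3 -10.7]
phi now 41.6 r 232.0 lat -0.5
47 [-0.0144, 0.0004, 0.0162]
53 [-0.0154, -0.0, 0.0186]
59 [-0.0134, -0.0, 0.0201]
65 [-0.0112, -0.0, 0.0214]
71 [-0.0089, 0.0, 0.0224]
77 [-0.0065, 0.0, 0.0232]
83 [-0.0041, 0.0, 0.0238]
```

Request:
carry_out:
  commands:
    - [-0.014,0,0.016,0,0,0]
    - [-0.015,0,0.019,0,0,0]
    - [-0.013,0,0.02,0,0,0]
    - [-0.011,0,0.021,0,0,0]
    - [-0.009,0,0.022,0,0,0]
    - [-0.006,0,0.023,0,0,0]

```text
t: 30.6
ee_pos: [568.9, -272.9, 271.4]
orientation: [0.082, 1.587, -0.093]
ft_force: [-4.1, -2.1, -1.0]
width: 30.0
```

```bash
python3 -c "
from h import *
arc(-19,[83,88,93,97,99])"
```

```text
30.6 [ 568.9 -272.9  271.4] 29.98569112294544 [-4.1 -2.1 -1. ]
phi now 75.1 r 233.3 lat -2.0
83 [-0.004, 0.002, 0.0317]
88 [-0.0019, 0.0, 0.02]
93 [-0.0002, 0.0, 0.0201]
97 [0.0011, 0.0, 0.0161]
99 [0.001, 0.0, 0.008]
```

Request:
carry_out:
  commands:
    - [-0.002,0,0.016,0,0,0]
    - [-0.002,0,0.016,0,0,0]
    - [-0.001,0,0.02,0,0,0]
    - [0,0,0.02,0,0,0]
    - [0.001,0,0.014,0,0,0]
    - [0,0,0,0,0,0]

```text
t: 31.35
ee_pos: [651.0, -283.0, 278.2]
orientation: [0.082, 1.601, -0.093]
ft_force: [0.3, -1.1, -3.9]
width: 29.8
```

```bash
python3 -c "
from h import *
arc(-19,[97,99])"
```

```text
31.35 [ 651.  -283.   278.2] 29.82514358520213 [ 0.3 -1.1 -3.9]
phi now 95.6 r 233.4 lat -3.0
97 [0.0032, 0.0031, 0.0054]
99 [0.0009, 0.0, 0.008]
```

Request:
carry_out:
  commands:
    - [0.001,0,0.012,0,0,0]
    - [0,0,0.003,0,0,0]

```text
t: 31.6
ee_pos: [664.9, -284.8, 276.7]
orientation: [0.082, 1.604, -0.093]
ft_force: [-3.2, -0.8, -1.6]
width: 29.9
```

Request:
carry_out:
  commands:
    - [0,0,0,0,0,0]
    - [0,0,0,0,0,0]
    - [0,0,0,0,0,0]
    - [0,0,0,0,0,0]
    - [-0.03,0,0,0,0,0]
    - [-0.05,0,0,0,0,0]
    - [0,0,-0.05,0,0,0]
    - [0,0,-0.05,0,0,0]
  grip: 0.3

```text
t: 32.6
ee_pos: [570.1, -273.1, 362.5]
orientation: [0.079, 1.598, -0.092]
ft_force: [-0.6, -0.8, -0.4]
width: 61.4
```

```bash
python3 -c "
from h import *
o,p,R=obs(); print(o['t'],p,o['width'],R.round(3).tolist(),o['qpos'].round(2))
s=grab('scene','s13');t=grab('top','t13')
cv2.imwrite('pics/c13.png',np.hstack([cv2.resize(s['pixels'],(400,300)),cv2.resize(t['pixels'],(400,300))]))
rel((569,304,225),90)
"
```

```text
32.6 [ 570.13669565 -273.1261765   362.45831091] 61.43095371359677 [[-0.03, 0.108, 0.994], [-0.007, 0.994, -0.108], [-1.0, -0.01, -0.029]] [-0.46  0.33  1.45 -0.02  1.39 -1.92]
shift [ 0.1346  0.5749 -0.0578] jaw yaw now 83.7, world turn 6.3 -> tool rx -6.3; q6 -1.91
```

View pics/c13.png

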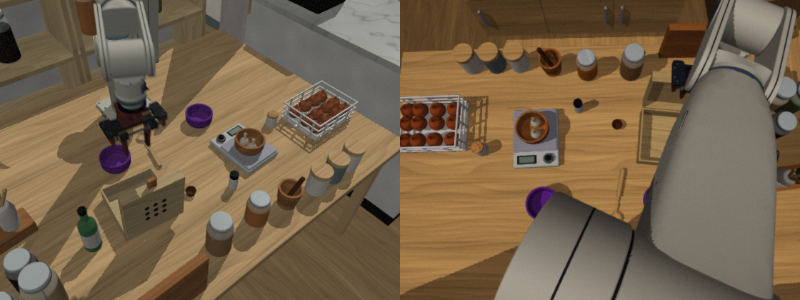

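The lid stands open. The bowl on the scale holds both bulbs and no other garlic is about. Returning to the bowl.

Request:
carry_out:
  commands:
    - [0,0.04,-0.004,0,0,0]
    - [0,0.06,-0.006,0,0,0]
    - [0,0.06,-0.006,0,0,0]
    - [0,0.06,-0.006,0,0,0]
    - [0,0.06,-0.006,0,0,0]
    - [0,0.06,-0.006,0,0,0]
    - [0,0.06,-0.006,0,0,0]
    - [0,0.06,-0.006,0,0,0]
  grip: 0.55

```text
t: 33.7
ee_pos: [579.1, 199.9, 362.5]
orientation: [0.087, 1.589, -0.099]
ft_force: [0.9, 0.3, -0.9]
width: 39.8
```

Request:
carry_out:
  commands:
    - [0,0.06,-0.006,0,0,0]
    - [0,0.04,-0.006,0,0,0]
    - [0.05,0,0,-3,-1.5,0]
    - [0.05,0,0,-3.3,0,0]
    - [0.03,0,0,0,0,0]
    - [0,0,0,0,0,0]

```text
t: 34.45
ee_pos: [581.3, 313.0, 229.1]
orientation: [-0.007, 1.559, -0.001]
ft_force: [0.0, -0.8, 0.5]
width: 39.7
```

```bash
python3 -c "
from h import *
o,p,R=obs(); print(o['t'],p,o['width'],R.round(3).tolist())
w=grab('wrist','w14'); t=grab('top','t14')
print(bowl2(w,(40,60,450,330),90),bowl2(t,(190,140,225,205),90,(5,165,40),(15,255,255)))
print(bowl2(load('t13'),(155,145,215,210),90,(5,165,40),(15,255,255)))
rel((569,304.5,120),90)
"
```

```text
34.45 [581.34098882 312.97726289 229.09441774] 39.692483372738025 [[0.012, -0.004, 1.0], [-0.005, 1.0, 0.004], [-1.0, -0.005, 0.012]]
((568.5795288085938, 245.9911346435547), 61.85062789916992) ((565.8134155273438, 223.8779754638672), 60.01194763183594)
((564.8643188476562, 244.251220703125), 64.66897583007812)
shift [ 0.112  -0.0088 -0.0158] jaw yaw now 90.2, world turn -0.2 -> tool rx 0.2; q6 -1.09
```

Request:
carry_out:
  commands:
    - [0.03,-0.004,-0.006,0,0.4,0]
    - [0.04,-0.004,-0.006,0,0,0]
    - [0.04,0,0,0,0,0]
    - [0.02,0,0,0,0,0]
    - [0,0,0,0,0,0]

```text
t: 35.17
ee_pos: [581.9, 309.6, 111.1]
orientation: [0.004, 1.542, 0.008]
ft_force: [-0.3, -0.6, -0.1]
width: 39.6
```

```bash
python3 -c "
from h import *
o,p,R=obs(); print(o['t'],p,o['width'],R.round(3).tolist())
rel((568.5,304.5,54),90)
"
```

```text
35.175 [581.85345479 309.58352585 111.09499623] 39.569763236535046 [[0.028, -0.003, 1.0], [0.007, 1.0, 0.002], [-1.0, 0.007, 0.028]]
shift [ 0.0567 -0.0055 -0.015 ] jaw yaw now 90.1, world turn -0.1 -> tool rx 0.1; q6 -1.09
```

Request:
carry_out:
  commands:
    - [0.01,-0.004,-0.008,0,1,0]
    - [0.02,0,-0.004,0,0.6,0]
    - [0.01,0,0,0,0,0]
    - [0,0,0,0,0,0]

```text
t: 35.67
ee_pos: [572.0, 306.8, 72.0]
orientation: [0.006, 1.567, 0.01]
ft_force: [-0.1, 0.1, 0.1]
width: 39.9
```

```bash
python3 -c "
from h import *
o,p,R=obs(); print(o['t'],p,o['width'],R.round(3).tolist())
rel((568.5,304.5,54),90)
"
```

```text
35.675 [571.99130224 306.79682347  71.99735618] 39.940072476543236 [[0.004, -0.002, 1.0], [0.01, 1.0, 0.002], [-1.0, 0.01, 0.004]]
shift [ 0.018  -0.0025 -0.0036] jaw yaw now 90.1, world turn -0.1 -> tool rx 0.1; q6 -1.11
```

Request:
carry_out:
  commands:
    - [0.012,-0.002,-0.003,0,0,0]
    - [0.005,0,0,0,0,0]
    - [0.001,0,0,0,0,0]

```text
t: 36.05
ee_pos: [569.1, 305.0, 53.0]
orientation: [0.006, 1.567, 0.01]
ft_force: [-0.4, -0.7, 0.3]
width: 39.5
```

Request:
carry_out:
  commands:
    - [0,0,0,0,0,0]
    - [0,0,0,0,0,0]
    - [0,0,0,0,0,0]
    - [0,0,0,0,0,0]
    - [0,0,0,0,0,0]
    - [0,0,0,0,0,0]
    - [0,0,0,0,0,0]
    - [0,0,0,0,0,0]
  grip: 1

```text
t: 37.05
ee_pos: [573.3, 303.8, 57.3]
orientation: [0.001, 1.559, 0.012]
ft_force: [-0.1, -2.3, 5.2]
width: 9.2
```

Request:
carry_out:
  commands:
    - [-0.01,0,0,0,0,0]
    - [-0.03,0,0,0,0,0]
    - [-0.04,0,0,0,0,0]
    - [-0.04,0,0,0,0,0]
    - [-0.02,0,0,0,0,0]
    - [0,0,0,0,0,0]

```text
t: 37.8
ee_pos: [567.5, 304.3, 198.4]
orientation: [0.006, 1.568, 0.012]
ft_force: [-0.8, 0.8, -3.1]
width: 8.8
```

```bash
python3 -c "
from h import *
o,p,R=obs(); print(o['t'],p,o['width'],R.round(3).tolist(),o['ft_force'],o['moment'])
w=grab('wrist','w15'); h=cv2.cvtColor(w['pixels'],cv2.COLOR_BGR2HSV)
print(white(w,(0,60,300,300),amin=100))
rel((527,-208,p[2]),90)
"
```

```text
37.8 [567.54467266 304.28581408 198.35541559] 8.793179137985852 [[0.003, -0.003, 1.0], [0.011, 1.0, 0.003], [-1.0, 0.011, 0.003]] [-0.82968153  0.8037324  -3.0923199 ] [ 0.21463594 -0.02706423 -0.0107961 ]
[([110, 60, 190, 193, 15921], [220.9, 122.5]), ([216, 60, 71, 21, 1414], [251.0, 69.6]), ([87, 181, 103, 88, 5910], [143.3, 222.5]), ([116, 266, 79, 34, 1895], [155.3, 284.8])]
shift [-0.0064 -0.5118 -0.0418] jaw yaw now 90.2, world turn -0.2 -> tool rx 0.2; q6 -1.11
```

Request:
carry_out:
  commands:
    - [0,-0.015,-0.001,0,0,0]
    - [0,-0.03,-0.002,0,0,0]
    - [0,-0.04,-0.003,0,0,0]
    - [0,-0.04,-0.003,0,0,0]
    - [0,-0.04,-0.003,0,0,0]
    - [0,-0.04,-0.003,0,0,0]
    - [0,-0.04,-0.003,0,0,0]
    - [0,-0.04,-0.003,0,0,0]

```text
t: 38.85
ee_pos: [537.0, 6.5, 182.7]
orientation: [0.0, 1.59, 0.01]
ft_force: [0.5, 0.2, -3.5]
width: 8.6
```

Request:
carry_out:
  commands:
    - [0,-0.04,-0.003,0,0,0]
    - [0,-0.04,-0.003,0,0,0]
    - [0,-0.04,-0.003,0,0,0]
    - [0,-0.04,-0.003,0,0,0]
    - [0,-0.04,-0.003,0,0,0]
    - [0,-0.02,-0.002,0,0,0]
    - [0,-0.008,0,0,0,0]
    - [0,0,0,0,0,0]

```text
t: 39.85
ee_pos: [507.6, -233.0, 170.4]
orientation: [0.013, 1.61, 0.009]
ft_force: [-0.5, -0.5, -3.2]
width: 8.5
```

```bash
python3 -c "
from h import *
o,p,R=obs(); print(o['t'],p,o['width'],R.round(3).tolist(),o['ft_force'],o['moment'])
rel((528,-208,60),90)
"
```

```text
39.85 [ 507.59925415 -232.95971697  170.39565284] 8.477065133367251 [[-0.039, 0.002, 0.999], [0.014, 1.0, -0.002], [-0.999, 0.014, -0.039]] [-0.45204872 -0.52779033 -3.15647129] [ 0.20070671 -0.0630657   0.01990435]
shift [0.1099 0.0235 0.0247] jaw yaw now 89.9, world turn 0.1 -> tool rx -0.1; q6 -2.02
```

Request:
carry_out:
  commands:
    - [0,0.012,0.012,0,-1.2,0]
    - [0,0.012,0.012,0,-1,0]
    - [0.02,0,0,0,0,0]
    - [0.02,0,0,0,0,0]
    - [0,0,0,0,0,0]

```text
t: 40.48
ee_pos: [536.0, -200.4, 129.6]
orientation: [0.009, 1.566, 0.015]
ft_force: [0.1, -0.7, -3.8]
width: 9.0
```

```bash
python3 -c "
from h import *
o,p,R=obs(); print(o['t'],p,o['width'],R.round(3).tolist(),o['ft_force'])
rel((528,-208,40),90)
t=grab('top','t16');s=grab('scene','s16')
P=[np.array([524.4,-266])+a*np.array([.994,-.11])+b*np.array([.11,.994]) for a,b in[(-99,-99),(-99,99),(99,99),(99,-99)]]
w=grab('wrist','w16');
for im,n in((s,'s'),(w,'w')):
    q=proj(im,[(*x,65) for x in P]).round().astype(int); v=im['pixels'].copy(); cv2.polylines(v,[q.reshape(-1,1,2)],True,(255,255,0),1); cv2.imwrite('pics/o16%s.png'%n,v)
"
```

```text
40.475 [ 536.00909126 -200.39536257  129.55223624] 9.012959460554924 [[0.005, -0.004, 1.0], [0.015, 1.0, 0.004], [-1.0, 0.015, 0.005]] [ 0.10304389 -0.72700129 -3.76777761]
shift [ 0.0894 -0.0089 -0.0085] jaw yaw now 90.2, world turn -0.2 -> tool rx 0.2; q6 -1.98
```

Request:
carry_out:
  commands:
    - [0,-0.007,-0.008,0,0,0]
    - [0.015,-0.001,0,0,0,0]
    - [0.025,0,0,0,0,0]
    - [0.02,0,0,0,0,0]
    - [0.005,0,0,0,0,0]
    - [0,0,0,0,0,0]

```text
t: 41.38
ee_pos: [529.9, -211.1, 64.9]
orientation: [0.009, 1.559, 0.01]
ft_force: [0.3, 0.1, -3.1]
width: 8.6
```

```bash
python3 -c "
from h import *
o,p,R=obs(); print(o['t'],p,o['width'],R.round(3).tolist(),o['ft_force'])
rel((528,-208,29),90)
"
```

```text
41.375 [ 529.92880344 -211.06007038   64.8669548 ] 8.626975157765362 [[0.012, -0.001, 1.0], [0.012, 1.0, 0.001], [-1.0, 0.012, 0.012]] [ 0.3201852   0.09475615 -3.08762809]
shift [ 0.0359  0.0026 -0.0024] jaw yaw now 90.1, world turn -0.1 -> tool rx 0.1; q6 -2.00
```

Request:
carry_out:
  commands:
    - [0.012,0.002,-0.002,0,0.6,0]
    - [0.012,0,0,0,0,0]
    - [0.004,0,0,0,0,0]
    - [0.002,0,0,0,0,0]

```text
t: 41.88
ee_pos: [529.0, -209.0, 34.1]
orientation: [0.008, 1.568, 0.009]
ft_force: [0.1, 0.6, -2.7]
width: 9.1
```

Request:
carry_out:
  commands:
    - [0.003,0,0,0,0,0]
    - [0.003,0,0,0,0,0]
    - [0.001,0,0,0,0,0]

```text
t: 42.25
ee_pos: [531.0, -208.9, 29.0]
orientation: [0.007, 1.564, 0.009]
ft_force: [-2.2, 1.4, 7.9]
width: 8.9
```

Request:
carry_out:
  commands:
    - [0,0,0,0,0,0]
    - [0,0,0,0,0,0]
    - [0,0,0,0,0,0]
    - [0,0,0,0,0,0]
    - [-0.01,0,0,0,0,0]
    - [-0.03,0,0,0,0,0]
    - [-0.05,0,0,0,0,0]
    - [-0.05,0,0,0,0,0]
  grip: 0.72

```text
t: 43.25
ee_pos: [528.3, -209.9, 171.2]
orientation: [0.008, 1.569, 0.01]
ft_force: [0.4, 0.6, 1.4]
width: 24.9
```

Request:
carry_out:
  commands:
    - [-0.055,0,-0.03,0,0,0]
    - [-0.055,0,-0.05,0,0,0]
    - [0,0,-0.03,0,0,0]
    - [0,0,0,0,0,0]

```text
t: 43.75
ee_pos: [427.0, -212.2, 279.7]
orientation: [0.003, 1.558, 0.006]
ft_force: [0.2, 0.8, 0.3]
width: 24.3
```

```bash
python3 -c "
from h import *
o,p,R=obs(); print(o['t'],p,o['width'],R.round(3).tolist(),o['ft_force'])
w=grab('wrist','w17'); 
P=[np.array([524.4,-266])+a*np.array([.994,-.11])+b*np.array([.11,.994]) for a,b in[(-99,-99),(-99,99),(99,99),(99,-99)]]
q=proj(w,[(*x,65) for x in P]).round(); print(q.tolist())
c=proj(w,[(524.4,-266,61)])[0]; print(c)
x,y=c.astype(int)
try: print(bowl2(w,(max(0,x-110),max(0,y-110),x+110,min(y+110,330)),61))
except Exception as e: print(e)
print(white(w,(max(0,x-60),max(0,y-60),x+60,y+60),smax=60,vmin=130,amin=100))
cv2.imwrite('pics/c17.png',w['pixels'])
"
```

```text
43.75 [ 426.9828302  -212.15931308  279.72200418] 24.28640661300843 [[0.013, -0.002, 1.0], [0.006, 1.0, 0.002], [-1.0, 0.006, 0.013]] [0.17216029 0.76204    0.27634748]
[[151.0, 170.0], [334.0, 190.0], [310.0, 342.0], [151.0, 328.0]]
[237.59037868 261.44161825]
((522.2673950195312, -264.97845458984375), 64.88514709472656)
[([218, 221, 30, 30, 676], [232.5, 234.5]), ([217, 254, 22, 28, 413], [227.0, 266.7])]
```

View pics/c17.png

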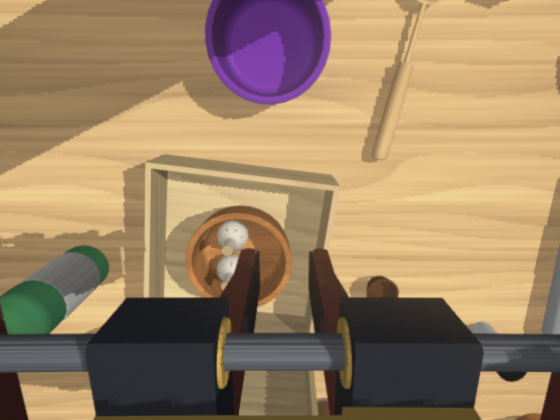

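The bowl sits flat near the middle of the box (measured centre (522,-265) vs (524,-266)) with both bulbs in it. Next, grip the tab from above and close.

Request:
carry_out:
  commands:
    - [-0.05,0,0,0,0.7,0]
    - [-0.045,0,0,3,0,0]
    - [0,-0.02,0.05,3.3,0,0]
    - [0,-0.015,0.055,0,0,0]
    - [0,-0.01,0.055,0,0,0]
    - [0,0,0.05,0,0,0]
    - [0,0,0,0,0,0]
  grip: 0.3

```text
t: 44.68
ee_pos: [646.0, -279.3, 375.1]
orientation: [0.091, 1.568, -0.082]
ft_force: [-0.1, 0.4, 0.7]
width: 61.4
```

```bash
python3 -c "
from h import *
o,p,R=obs(); print(o['t'],p,o['width'],R.round(3).tolist(),o['ft_force'])
rel((664.9,-284.8,277),83.7)
"
```

```text
44.675 [ 646.03586718 -279.30445857  375.06018632] 61.4230128788662 [[0.002, 0.11, 0.994], [0.006, 0.994, -0.11], [-1.0, 0.006, 0.001]] [-0.1309957   0.39664829  0.6709655 ]
shift [ 0.0981 -0.004   0.0192] jaw yaw now 83.7, world turn 0.0 -> tool rx -0.0; q6 -1.89
```

Request:
carry_out:
  commands:
    - [0,-0.003,0.017,0,0,0]
    - [0.03,0,0,0,0,0]
    - [0.035,0,0,0,0,0]
    - [0.02,0,0,0,0,0]
    - [0,0,0,0,0,0]

```text
t: 45.3
ee_pos: [662.4, -282.0, 284.9]
orientation: [0.091, 1.572, -0.079]
ft_force: [0.2, 0.1, 0.1]
width: 61.4
```

```bash
python3 -c "
from h import *
o,p,R=obs(); print(o['t'],p,o['width'],R.round(3).tolist(),o['ft_force'])
rel((664.9,-284.8,277),83.7)
"
```

```text
45.3 [ 662.42541055 -282.01587013  284.92571606] 61.355927073996455 [[-0.003, 0.108, 0.994], [0.008, 0.994, -0.108], [-1.0, 0.007, -0.003]] [0.19017526 0.06464187 0.10725003]
shift [ 0.0079 -0.0026  0.0028] jaw yaw now 83.8, world turn -0.1 -> tool rx 0.1; q6 -1.89
```

Request:
carry_out:
  commands:
    - [0.007,-0.002,0.002,0,0,0]
    - [0.001,0,0,0,0,0]
    - [0,0,0,0,0,0]
    - [0,0,0,0,0,0]
    - [0,0,0,0,0,0]
    - [0,0,0,0,0,0]
  grip: 1

```text
t: 46.05
ee_pos: [665.1, -284.6, 279.4]
orientation: [0.09, 1.569, -0.081]
ft_force: [-0.6, 0.9, -2.0]
width: 29.9
```

```bash
python3 -c "
from h import *
arc(-19,[93,87,81,75,69,63,57])"
```

```text
46.05 [ 665.1 -284.6  279.4] 29.864728562645883 [-0.6  0.9 -2. ]
phi now 99.0 r 236.3 lat -3.0
93 [0.0031, 0.003, -0.0249]
87 [-0.0, 0.0, -0.0241]
81 [0.0025, 0.0, -0.024]
75 [0.005, 0.0, -0.0236]
69 [0.0075, -0.0, -0.023]
63 [0.0098, -0.0, -0.0221]
57 [0.0121, -0.0, -0.0209]
```

Request:
carry_out:
  commands:
    - [-0.003,0,-0.02,0,0,0]
    - [-0.001,0,-0.024,0,0,0]
    - [0.002,0,-0.024,0,0,0]
    - [0.005,0,-0.024,0,0,0]
    - [0.007,0,-0.023,0,0,0]
    - [0.01,0,-0.022,0,0,0]
    - [0.012,0,-0.021,0,0,0]

```text
t: 46.92
ee_pos: [514.5, -266.0, 251.9]
orientation: [0.088, 1.544, -0.082]
ft_force: [1.4, 3.2, 4.3]
width: 29.9
```

```bash
python3 -c "
from h import *
arc(-19,[55,49,43,37,31,25,19])"
```

```text
46.925 [ 514.5 -266.   251.9] 29.915335394400536 [1.4 3.2 4.3]
phi now 60.9 r 235.7 lat -1.2
55 [0.0166, 0.0011, -0.0179]
49 [0.0144, -0.0, -0.0194]
43 [0.0163, -0.0001, -0.0178]
37 [0.0181, -0.0001, -0.016]
31 [0.0197, -0.0001, -0.014]
25 [0.021, -0.0001, -0.0119]
19 [0.0221, -0.0001, -0.0096]
```

Request:
carry_out:
  commands:
    - [0.014,0,-0.018,0,0.7,0]
    - [0.014,0,-0.019,0,0.5,0]
    - [0.016,0,-0.018,0,0,0]
    - [0.018,0,-0.016,0,0,0]
    - [0.02,0,-0.014,0,0,0]
    - [0.021,0,-0.012,0,0,0]

```text
t: 47.68
ee_pos: [422.1, -254.6, 153.5]
orientation: [0.091, 1.548, -0.087]
ft_force: [1.3, 2.0, 1.7]
width: 29.9
```

```bash
python3 -c "
from h import *
arc(-19,[22,17,12,8,5,4])"
```

```text
47.675 [ 422.1 -254.6  153.5] 29.9264349350446 [1.3 2.  1.7]
phi now 27.3 r 234.0 lat 0.1
22 [0.021, -0.0002, -0.0064]
17 [0.0188, -0.0001, -0.0071]
12 [0.0194, -0.0001, -0.0054]
8 [0.0158, -0.0001, -0.0031]
5 [0.012, -0.0, -0.0016]
4 [0.004, -0.0, -0.0004]
```

Request:
carry_out:
  commands:
    - [0.02,0,-0.009,0,0.7,0]
    - [0.019,0,-0.007,0,0,0]
    - [0.019,0,-0.005,0,0,0]
    - [0.014,0,-0.003,0,0,0]
    - [0.008,0,-0.001,0,0,0]

```text
t: 48.3
ee_pos: [398.0, -251.6, 72.8]
orientation: [0.095, 1.557, -0.089]
ft_force: [-2.6, 1.5, 2.2]
width: 29.9
```

```bash
python3 -c "
from h import *
arc(-19,[4,3])"
```

```text
48.3 [ 398.  -251.6   72.8] 29.94957704395082 [-2.6  1.5  2.2]
phi now 6.6 r 233.8 lat 0.4
4 [0.0108, -0.0004, 0.002]
3 [0.004, -0.0, -0.0003]
```

Request:
carry_out:
  commands:
    - [0.005,0,0,0,0,0]
    - [0.004,0,0,0,0,0]
    - [0.004,0,0,0,0,0]

```text
t: 48.68
ee_pos: [398.6, -251.7, 62.1]
orientation: [0.095, 1.557, -0.089]
ft_force: [-5.8, 8.5, 40.7]
width: 30.0
```

The force rose to 40 N at the closed height, so the lid is shut. Release and retreat.

Request:
carry_out:
  commands:
    - [-0.001,0,0,0,0,0]
    - [0,0,0,0,0,0]
    - [0,0,0,0,0,0]
    - [0,0,0,0,0,0]
    - [0,0,0,0,0,0]
    - [-0.03,0,0,0,0,0]
    - [-0.05,0,0,0,0,0]
    - [-0.05,0,-0.01,0,0,0]
  grip: 0.3

```text
t: 49.68
ee_pos: [386.9, -250.4, 193.2]
orientation: [0.096, 1.561, -0.086]
ft_force: [1.2, -0.7, 0.0]
width: 61.5
```

Request:
carry_out:
  commands:
    - [-0.03,0.04,0,0,0,0]
    - [0,0.055,0,0,0,0]
    - [0,0.055,0,0,0,0]
    - [0,0.055,0,0,0,0]
    - [0,0.055,0,0,0,0]
    - [0,0.055,0,0,0,0]
    - [0,0,0,0,0,0]

```text
t: 50.55
ee_pos: [427.1, 69.6, 230.6]
orientation: [0.096, 1.549, -0.091]
ft_force: [-0.1, -0.4, -0.1]
width: 61.5
```

```bash
python3 -c "
from h import *
o,p,R=obs(); print(o['t'],p,o['width'],o['ft_force'])
t=grab('top','t20');s=grab('scene','s20');a=load('top0')
def org(im,box,lo=(3,140,50),hi=(16,255,255)):
    h=cv2.cvtColor(im['pixels'],cv2.COLOR_BGR2HSV); m=cv2.inRange(h,lo,hi); k=np.zeros_like(m);k[box[1]:box[3],box[0]:box[2]]=255;m&=k
    n,_,st,ce=cv2.connectedComponentsWithStats(m); i=1+np.argmax(st[1:,4]) if n>1 else 0; print(st[i],ce[i]); return ce[i]
tab=H-230*E+[0,0,16]
print('closed pred',proj(t,[tab]),proj(s,[tab]))
ut=org(t,(360,205,400,250),(5,165,60));us=org(s,(150,220,195,270))
print(two(t,ut,s,us))
for n,z in(('oil',0),('dish',0),('shaker',0),('salt',0)):pass
for im,im0,nm in((t,a,'top'),(s,load('scene0'),'scene')):
    for lab,P in(('shaker',(664,72,40)),('dish',(590,-80,15)),('salt',(485,385,30)),('oil',(565,-475,80))):
        u,v=proj(im,[P])[0].astype(int); 
        d=cv2.absdiff(im['pixels'],im0['pixels'])[max(0,v-22):v+22,max(0,u-22):u+22].max(2); print(nm,lab,(u,v),(d>50).mean().round(3))
"
```

```text
50.55 [427.0789751   69.64168752 230.56498714] 61.52792348637036 [-0.12296787 -0.40776616 -0.07780384]
closed pred [[373.78545891 234.29472112]] [[172.36044657 241.48858733]]
[368 227  13  15 163] [373.87730061 234.23312883]
[166 234  12   8  58] [171.55172414 237.63793103]
(array([ 398.00351858, -250.34852232,   93.59142059]), np.float64(2.250484000882875))
top shaker (np.int64(249), np.int64(147)) 0.192
top dish (np.int64(303), np.int64(173)) 0.14
top salt (np.int64(138), np.int64(212)) 0.0
top oil (np.int64(450), np.int64(171)) 0.079
scene shaker (np.int64(326), np.int64(253)) 0.017
scene dish (np.int64(266), np.int64(269)) 0.128
scene salt (np.int64(359), np.int64(174)) 0.012
scene oil (np.int64(126), np.int64(329)) 0.102
```

The top view matches the closed position, but the scene height reads 93 rather than 81 and is inconclusive. I'll touch the lid top near its front edge to measure its height directly.

Request:
carry_out:
  commands:
    - [0,-0.055,0,0,0,0]
    - [0,-0.055,0,0,0,0]
    - [0,-0.055,0,0,0,0]
    - [0,-0.055,0,0,0,0]
    - [0,-0.055,0,0,0,0]
    - [0,-0.05,0,0,0,0]
    - [0,0,0.03,0,1,0]
    - [0,0,0,0,0,0]
  grip: 1

```text
t: 51.65
ee_pos: [407.2, -281.5, 230.0]
orientation: [0.111, 1.566, -0.11]
ft_force: [-0.7, 0.4, -0.3]
width: 0.7
```

```bash
python3 -c "
from h import *
o,p,R=obs(); print(o['t'],p,o['width'],o['ft_force'])
rel((440,-257,112),83.7)
s=load('s20')
def cen(im,box,lo,hi):
    h=cv2.cvtColor(im['pixels'],cv2.COLOR_BGR2HSV); m=cv2.inRange(h,lo,hi); k=np.zeros_like(m);k[box[1]:box[3],box[0]:box[2]]=255;m&=k
    n,_,st,ce=cv2.connectedComponentsWithStats(m); i=1+np.argmax(st[1:,4]) if n>1 else 0; return ce[i].round(1).tolist(),st[i].tolist()
for nm,box,lo,hi in(('dish',(250,255,282,282),(0,60,0),(20,255,60)),('shakercap',(312,232,342,255),(0,0,0),(179,255,45)),('oilcap',(100,285,135,345),(35,60,0),(90,255,120))):
    print(nm,[cen(load(x),box,lo,hi) for x in('scene0','s20')])
"
```

```text
51.65 [ 407.17869273 -281.45889848  230.01987573] 0.6746678027772992 [-0.67901294  0.3891051  -0.2751186 ]
shift [0.1181 0.0287 0.0289] jaw yaw now 81.9, world turn 1.8 -> tool rx -1.8; q6 -2.06
dish [([266.6, 267.0], [260, 261, 14, 15, 148]), ([266.7, 267.0], [260, 261, 14, 14, 143])]
shakercap [([327.7, 245.2], [322, 239, 12, 13, 128]), ([327.7, 245.2], [322, 239, 12, 13, 128])]
oilcap [([121.3, 315.7], [108, 297, 27, 35, 673]), ([121.3, 315.9], [108, 297, 27, 35, 674])]
```

Bystanders have not moved. Lower onto the lid.

Request:
carry_out:
  commands:
    - [0,0.027,0.03,0,0,0]
    - [0.04,0,0,0,0,0]
    - [0.04,0,0,0,0,0]
    - [0.025,0,0,0,0,0]
    - [0,0,0,0,0,0]

```text
t: 52.28
ee_pos: [434.3, -261.0, 122.4]
orientation: [0.117, 1.569, -0.115]
ft_force: [-0.3, -0.3, 0.5]
width: 0.6
```

Request:
carry_out:
  commands:
    - [0.008,0,0,0,0,0]
    - [0.005,0,0,0,0,0]
    - [0.002,0,0,0,0,0]

```text
t: 52.65
ee_pos: [434.4, -262.3, 109.1]
orientation: [0.116, 1.566, -0.117]
ft_force: [-0.6, -0.1, 0.1]
width: 0.5
```

Request:
carry_out:
  commands:
    - [0.003,0,0,0,0,0]
    - [0.002,0,0,0,0,0]

```text
t: 52.9
ee_pos: [435.0, -262.6, 104.5]
orientation: [0.115, 1.564, -0.117]
ft_force: [0.1, -0.4, -0.2]
width: 0.6
```

Request:
carry_out:
  commands:
    - [0.002,0,0,0,0,0]
    - [0.002,0,0,0,0,0]

```text
t: 53.15
ee_pos: [435.2, -262.6, 100.6]
orientation: [0.115, 1.564, -0.117]
ft_force: [-4.3, 2.5, 20.7]
width: 0.3
```

Request:
carry_out:
  commands:
    - [0.002,0,0,0,0,0]
    - [0.001,0,0,0,0,0]

```text
t: 53.4
ee_pos: [435.2, -262.6, 100.7]
orientation: [0.115, 1.564, -0.117]
ft_force: [-3.3, 2.1, 12.5]
width: 0.4
```

Firm contact at z = 100.6 mm, the closed height. Retreat and hand in.

Request:
carry_out:
  commands:
    - [-0.02,0,0,0,0,0]
    - [-0.05,0,0,0,0,0]
    - [-0.055,0,0,0,0,0]
    - [0,0.05,0,0,0,0]
    - [0,0.05,0,0,0,0]
    - [0,0.05,0,0,0,0]
    - [0,0,0,0,0,0]
    - [0,0,0,0,0,0]

```text
t: 54.4
ee_pos: [458.5, -111.0, 230.7]
orientation: [0.115, 1.561, -0.118]
ft_force: [0.6, -0.7, -0.2]
width: 0.4
```

```bash
python3 -c "
from h import *
o,p,R=obs(); print(o['t'],p,o['ft_force']); print(ctrl.close_job())"
```

```text
54.4 [ 458.54799406 -110.95030338  230.65984664] [ 0.59740426 -0.70507623 -0.24530451]
the job is handed in; nothing more can be done
None
```

The job is done and handed in at 54 s of the 210 s limit. I set the empty bowl on the pan within about 3 mm of centre and let go. Then I pressed tare fully down, with a peak wrist force of 55 N. Both bulbs found on the counter went into the bowl by their stalks. I opened the lid, which had started slightly ajar, set the bowl in the keeper box and shut the lid.

**Last checks**
- **Bowl:** it measured (522, −265) against the box centre (524, −266), with both bulbs seen inside before the lid closed.
- **Lid:** pressing its top near the front edge met firm contact at z = 100.6 mm, the closed height.
- **Bystanders:** the little dish, shaker and oil bottle showed no shift in the scene view. The area round the salt pot was unchanged in both views.
- **Robot:** it was clear of everything at hand-in.

**What failed or disagreed**
- **First bowl grasp:** I lifted before the fingers had closed, so nothing came up. The bowl did not move and the second try held.
- **Tab height after closing:** two views gave about 94 mm against 81 expected, so I settled it by touch.

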